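# Make up a wax charge at the ski bench

### The arm

A 6-joint arm with a two-finger parallel gripper is mounted at the origin on the work surface. World frame = base frame: x ahead of the robot, y to its left, z up, the work surface at z = 0. Lengths are in m, angles in rad, forces in N, time in s.
With the tool pointing down it reaches from about 0.325 to 0.85 m from the base axis. Payload 4.4 kg.
Tool frame: the origin (TCP) lies on the centre line of the jaws, within the pads' length; the fingertips stand 14 mm ahead of it and the grasp point (between the pads) lies 5 mm behind it; z points along the fingers, y is the line along which they close (so a half turn about z gives the same grasp; the last joint's range is limited). The gripper opens to 94 mm and grips with 3 to 60 N. Pads are 16 mm wide; open, the fingers measure 119 mm over their backs; the gripper's body (75 mm by 177 mm) begins 78 mm behind the grasp point.
Start: joints at [-1.312, 0.207, 1.542, -0, 1.393, -0.15], TCP at [0.229, -0.527, 0.193] pointing down, gripper open.
Joint ranges: [-2.73, 2.73], [-0.86, 2.22], [0.23, 2.46], [-1.11, 4.25], [0.08, 2.63], [-2.82, 2.82]. Speed limits (rad/s): [2.79, 2.79, 3.14, 3.14, 3.14, 3.14].

### API

Orientations are given as a unit quaternion [w, x, y, z].
In Python, from rig import telemetry, eyes, job gives the robot as it stands.
- The arm moves only by the tool send_rows, never from a script. Its argument "increments" is a list of rows, each a list of 2 entries, a list of its own where there are three numbers: the shift along the tool's x, y, z in m, then the turn about the tool's z in degrees. A call has 1 to 20 rows; each row shifts and turns the commanded pose from where the row before left it, along the tool's axes as they then stand; what a row does not reach is not made up. A row lasts 1/12 s, in which the tool goes at most 41.7 mm and 7.16 degrees, less where a joint would pass 70% of its speed; a pose out of reach is approached as far as the arm can. A call with a gripper value outside its range is refused whole. "jaw" is the closure, from 0 (fully open) to 1 (shut), set as the call begins (left out, the last holds). The fingers move at their own pace and stop on an object; the grip force is fixed at half the most. Time passes only in rows, so rows that do not move let the fingers close. It gives the time, the measured TCP pose, the force, the opening and the grip force at its end, in the units of the state.
- telemetry.observe(): the state, without advancing time (a new reading comes with each control period).
- eyes.snapshot(name): name is "scene" or "top" or "wrist"; returns a dict with "color" (420x560x3 uint8, red, green, blue), "mtx" (3x3 intrinsics, pixels), "T" (4x4, takes a point from camera to world coordinates); the wrist camera has in their place "tool_from_camera" (4x4, takes a point from camera to tool coordinates, whose origin is the TCP and whose axes are the flange's). Camera axes: x right, y down, z forward; pixel columns grow to the right and rows downward; lengths in m; the calibration is good to about 2 mm. The wrist camera is an equidistant fisheye: a pixel r from the principal point sees the ray r / f radians off the axis. A picture is of the moment at which its call begins: read the wrist's pose just before it. There is no depth.
- job.hand_in(): hands the job in; it is judged then, once.
Trained networks look in the newest picture that a camera, given by its name, has taken for a name from the list of things; names that differ only in an ending like _2 or _b are one class to them, and where a whole thing is asked for, a point or a joint stands for the part that bears it (a point fixed in the world has none). Each returns a list of dicts, best first, with "score" (0 to 1); they miss things now and then, are a little off and sometimes report something else, mostly with a low value. They report only what shows in the picture. A call takes as long as a camera call. They do not tell look-alikes from the thing itself.
- eyes.boxes_of(target, camera): "at" ([column, row] in pixels, amid what is visible of it).
The state is a dict: "clock": time; "qpos": joint angles; "dq": joint speeds; "joint_efforts": joint torques, N m; "eef_pos": TCP position; "orientation": TCP orientation; "contact_force": force on the tool from outside, world axes, zero at the start; "moment": the same for the moment, N m; "opening": opening from 0.0 (shut) to 1.0 (fully open); "finger_force": force on a finger pad.
Only numpy, scipy, OpenCV 4.12 (cv2) and the standard library are available. Lean on these libraries where they do the work, as an engineer would, in place of code of your own. Each camera call takes 0.05 s, during which the arm holds its last target. There are 200 camera calls.

### The job

Make up a wax charge: pull the dispenser's shutter fully open, turn the dispenser's paddle knob clockwise exactly three clicks so that three wax balls drop into the tray, then push the shutter fully shut, and once it is shut turn the recessed dial of the power unit clockwise to its end stop. Every loose wax block on the counter (two to four of them) must also be laid in the tray's large compartment, lying on its floor and not on top of another, at any moment you like. Leave the knob settled in its third click, keep the other balls in the drum, and do not shift the brush or the ski clamps.

Things in the scene. Friction and masses are not known exactly. Their poses are not given: they have to be found in the camera images.
- station: Fixed dispensing station: steel warming plate 170 (x) x 440 (y) x 12 mm with a fixed white hard silicone tray on it and a clear drum on four posts over the tray's +y end. Origin: centre of its underside, on the counter; z up, x away from the robot at yaw 0, y to the left. Tray floor at z = 18, rim at z = 52 mm, walls 6 mm thick.
- tray_large (a point): Centre of the floor of the tray's large compartment, for blocks; axes as the station's. Inner size 136 (x) x 204 (y) mm, 34 mm deep. At station (0, -98, 18) mm. The drum's aluminium floor plate begins 124 mm to +y of this point, and its round wall 134 mm: keep the gripper's body clear of it.
- tray_small (a point): Centre of the floor of the tray's small compartment under the drum, for balls: inner size 136 (x) x 100 (y) mm, at station (0, 60, 18) mm. A low ridge, 8 mm high, runs along x across its floor and spreads the balls.
- drum (a point): Centre of the drum's floor (top face, z = 105 mm), at station (0, 110) mm. Clear wall of outer radius 74 mm, fixed clear lid with its top at z = 149 mm, square floor plate 170 mm wide. Inside turns a paddle wheel with six pockets; the outlet, a 48 x 44 mm hole with a short spout below, lies 48 mm to the station's -y of this point. The pocket over it starts empty; the other five hold a ball each.
- paddle (a joint): Angle of paddle wheel and knob, rad: 0 at the start, growing clockwise seen from above. Real spring detents every 60 degrees (1.047 rad): let go within 25 degrees of a click, it snaps onto that click; breaking away takes about 0.12 N m. Each clockwise click brings the next ball over the outlet, where it drops if the shutter is open. Third click: 3.14.
- paddle_grip (a point): Grip point of the paddle knob, on its vertical turning axis, 180 mm above the counter: a black upright bar 60 mm long, 14 mm thick, z = 156 to 196 mm, pinched from above across its thickness. The bar's long axis is this point's x axis (along the station's x at angle 0); the point turns with the knob.
- shutter (a joint): Travel of the outlet shutter, m: 0 fully shut (end stop, as at the start), 0.052 fully open (end stop). It opens along the station's -x, toward the robot; friction about 2 N, stays where it is left.
- shutter_grip (a point): Grip point of the shutter: a black upright tab at the front of the drum, 14 mm thick along the station's y, 24 mm along its x, from z = 98 to 140 mm; this point is on its centre line at z = 124 mm and moves with it. Axes parallel to the station's.
- ball1_center (a point): Centre of a green wax ball of 32 mm diameter lying in the drum, the first to come to the outlet.
- ball2_center (a point): Centre of a green wax ball of 32 mm diameter lying in the drum, the second to come to the outlet.
- ball3_center (a point): Centre of a green wax ball of 32 mm diameter lying in the drum, the third to come to the outlet.
- ball4_center (a point): Centre of a green wax ball of 32 mm diameter lying in the drum, the fourth to come to the outlet; it must stay in the drum.
- ball5_center (a point): Centre of a green wax ball of 32 mm diameter lying in the drum, the fifth to come to the outlet; it must stay in the drum.
- unit: Fixed grey power unit, 140 x 140 mm, 68 mm high, origin at the centre of its underside. In its top is a square recess 84 x 84 mm, floor at z = 30 mm, with the dial in the middle.
- dial (a joint): Angle of the dial, rad: about 0 to 0.15 at the start, growing clockwise seen from above to the end stop at 1.4; friction 0.03 N m, stays where it is left.
- dial_grip (a point): Grip point of the dial on its vertical turning axis, 54 mm above the counter: a black upright bar 46 mm long, 12 mm thick, z = 34 to 66 mm, its top 2 mm below the rim of the recess (fingers must be only partly open, at most 76 mm over their backs). The bar's long axis is this point's x axis (along the unit's x at angle 0); the point turns with the dial.
- block1: Loose green wax block 64 (x) x 34 (y) x 24 (z) mm, 40 to 75 g, origin at its centre, lying flat on the counter; may be absent.
- block2: Loose green wax block 64 (x) x 34 (y) x 24 (z) mm, 40 to 75 g, origin at its centre, lying flat on the counter; may be absent.
- block3: Loose green wax block 64 (x) x 34 (y) x 24 (z) mm, 40 to 75 g, origin at its centre, lying flat on the counter; may be absent.
- block4: Loose green wax block 64 (x) x 34 (y) x 24 (z) mm, 40 to 75 g, origin at its centre, lying flat on the counter; may be absent.
- brush: Bystander: stainless brush with a wooden back, 120 x 45 x 40 mm, origin at the centre of its underside.
- clamp1: Bystander: ski clamp with spring clips, 90 x 70 x 95 mm, origin at the centre of its underside.
- clamp2: Bystander: ski clamp with spring clips, 90 x 70 x 95 mm, origin at the centre of its underside.
Mind the look-alikes: they are no part of the job. What is shaped like the block2 but white is not meant.

How it is judged:
By the outcome, as a careful person would: the job done as asked, in the order asked, and still so for the second after the job is handed in, with the robot touching nothing.
Of block1, block2, block3, block4 only 2 to 4 are there at a start; the rules pass over those that are not, and their reading is None.
At some moment in a run one of block1, block2, block3, block4 may be knocked a few centimetres aside while the robot is not near it.
Once in a run the grip may slacken for a moment while it holds something.
It also fails if it takes over 210 s, if anything falls off the work surface, if the arm or the gripper's body presses on something with over 40 N, if the wrist force passes 120 N, or if a joint passes its speed limit or range.

## Working session

There is one attempt and no reset: what is moved stays moved. The work goes in short steps, Python scripts to look and compute and a tool call to move; the robot and the scene stay as the last step left them, time stands still between calls to the robot, and variables do not carry over. Pictures are saved under pics/ and viewed, at most 14 in all, crops included, and the job is handed in when it is done.

Besides the shell and the picture viewer there is one more tool, called after "Request:" as name(argument=value, ...), one argument or row to a line, values as JSON. send_rows: Moves the arm, as the interface text tells. Its arguments: {"type":"object","properties":{"increments":{"type":"array","items":{"type":"array"}},"jaw":{"type":"number"}},"required":["increments"]}

```bash
ls; mkdir -p pics; cat > h.py <<'E'
import numpy as np, cv2
from rig import telemetry, eyes, job
from scipy.spatial.transform import Rotation as R
def save(n,c):
    cv2.imwrite(f'pics/{n}.png',c[...,::-1])
def ray(s,px):
    K=s['mtx'];d=np.array([(px[0]-K[0,2])/K[0,0],(px[1]-K[1,2])/K[1,1],1.])
    return s['T'][:3,3],s['T'][:3,:3]@d
def atz(s,px,z):
    o,d=ray(s,px);return o+d*(z-o[2])/d[2]
def proj(s,p):
    T=np.linalg.inv(s['T']);c=T[:3,:3]@np.array(p)+T[:3,3];u=s['mtx']@c;return u[:2]/u[2]
def wristT(s,st):
    T=np.eye(4);q=st['orientation'];T[:3,:3]=R.from_quat([q[1],q[2],q[3],q[0]]).as_matrix();T[:3,3]=st['eef_pos']
    return T@s['tool_from_camera']
def watz(s,T,px,z):
    K=s['mtx'];a=np.array([(px[0]-K[0,2])/K[0,0],(px[1]-K[1,2])/K[1,1]]);r=np.hypot(*a)
    d=np.r_[a/r*np.sin(r),np.cos(r)] if r>1e-9 else np.array([0,0,1.])
    d=T[:3,:3]@d;return T[:3,3]+d*(z-T[2,3])/d[2]
E
python3 - <<'E'
from h import *
st=telemetry.observe();print(st)
for c in ['scene','top']:
    s=eyes.snapshot(c);save(c+'0',s['color']);np.savez('cam_'+c,mtx=s['mtx'],T=s['T']);print(c,s['T'].round(3).tolist(),s['mtx'].tolist())
    for n in ['block1','brush','clamp1','unit','dial_grip','paddle_grip','shutter_grip','station','ball1_center']:
        print(n,[(np.round(b['at'],1).tolist(),round(b['score'],2)) for b in eyes.boxes_of(n,c)])
E
```

```text
pics
{'clock': 0.0, 'qpos': array([-1.31153699e+00,  2.07403980e-01,  1.54294598e+00, -7.73728979e-06,
        1.39349963e+00, -1.50453213e-01]), 'dq': array([-0.00019072, -0.00102003, -0.0011196 , -0.0015833 ,  0.00124656,
        0.00036215]), 'joint_efforts': array([-1.29069347e-03, -3.70886850e+01, -2.81414723e+01,  6.97802170e-02,
        3.65212478e-02, -1.66376303e-04]), 'eef_pos': array([ 0.22884377, -0.52658785,  0.19180374]), 'orientation': array([-1.12658785e-03,  9.79089469e-01,  2.03426983e-01, -6.51632346e-05]), 'contact_force': array([-0.13867839,  0.63714449, -0.21695246]), 'moment': array([-0.06641139, -0.00456539, -0.01249071]), 'finger_force': 0.0, 'opening': 1.0020030591608304}
scene [[0.808, 0.421, -0.413, 0.96], [0.589, -0.558, 0.584, -0.645], [0.015, -0.715, -0.699, 0.932], [0.0, 0.0, 0.0, 1.0]] [[440.669759303053, 0.0, 278.11986180422724], [0.0, 440.669759303053, 204.95995725284928], [0.0, 0.0, 1.0]]
block1 [([221.0, 260.1], 0.91), ([252.4, 238.0], 0.9), ([176.7, 252.4], 0.85), ([265.8, 210.5], 0.77)]
brush [([222.1, 403.1], 0.7), ([175.1, 361.4], 0.22)]
clamp
[... 218 characters left out ...]
tion [([330.1, 239.1], 0.77), ([174.2, 359.9], 0.53)]
ball1_center [([329.5, 241.4], 0.66), ([316.8, 183.5], 0.37)]
top [[0.013, -0.986, 0.168, 0.31], [-1.0, -0.011, 0.015, -0.002], [-0.013, -0.169, -0.986, 1.28], [0.0, 0.0, 0.0, 1.0]] [[449.309514221179, 0.0, 280.9581849121901], [0.0, 449.309514221179, 210.90905132822775], [0.0, 0.0, 1.0]]
block1 [([334.5, 248.9], 0.79), ([265.2, 249.8], 0.78), ([294.9, 240.8], 0.62), ([353.9, 286.8], 0.52)]
brush [([435.4, 157.0], 0.96)]
clamp1 [([134.7, 162.1], 0.91), ([132.2, 202.2], 0.57)]
unit [([432.3, 208.8], 0.59)]
dial_grip [([435.1, 207.0], 0.63)]
paddle_grip [([211.5, 161.4], 0.57)]
shutter_grip []
station [([256.1, 178.6], 0.63)]
ball1_center []
```

View pics/scene0.png

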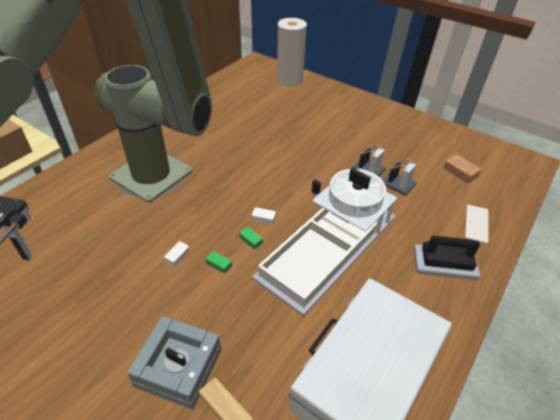

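View pics/top0.png

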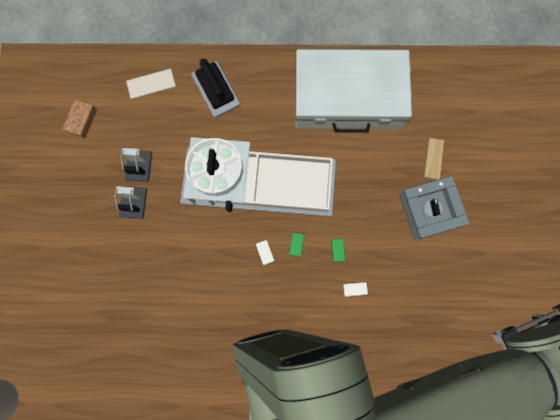

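Two green blocks at top-view (297,244) and (338,250). The look-alikes at (265,252) and (356,289) are white. The station runs from (182,140) to (336,214), the unit is at (434,208), and the drum is on the left with its tab at (229,206).

```bash
python3 - <<'E'
from h import *
t=cv2.imread('pics/top0.png')
a=cv2.resize(t[130:225,172:345],None,fx=4.5,fy=4.5,interpolation=cv2.INTER_CUBIC)
cv2.imwrite('pics/tc.png',a)
s={k:v for k,v in np.load('cam_top.npz').items()}
s2={k:v for k,v in np.load('cam_scene.npz').items()}
for n,im,ss in(('top',t,s),('scene',cv2.imread('pics/scene0.png'),s2)):
    b,g,r=[im[...,i].astype(int) for i in range(3)]
    m=((g>r+40)&(g>b+40)).astype(np.uint8)
    k,l,st,c=cv2.connectedComponentsWithStats(m)
    for i in range(1,k):
        if st[i,4]>30:
            pts=np.argwhere(l==i)[:,::-1]
            w=np.array([atz(ss,p,0.022)[:2] for p in pts]).astype(np.float32)
            rc=cv2.minAreaRect(w*1000);ev,V=np.linalg.eigh(np.cov(w.T))
            print(n,c[i].round(1),st[i,4],w.mean(0).round(4),'long axis deg',np.degrees(np.arctan2(V[1,1],V[0,1])).round(1),np.round(rc[1]))
print('unit',atz(s,(434,208),.068).round(3),atz(s2,(176,359),.068).round(3))
E
```

```text
top [296.4 244.1] 261 [ 0.4315 -0.0281] long axis deg 171.6 [33. 63.]
top [338.  249.8] 272 [ 0.4167 -0.1443] long axis deg -176.9 [61. 34.]
scene [250.3 236. ] 240 [ 0.4343 -0.0296] long axis deg 168.7 [38. 66.]
scene [218.1 260.4] 277 [ 0.4202 -0.1462] long axis deg -178.9 [66. 38.]
unit [ 0.53  -0.402  0.068] [ 0.55  -0.416  0.068]
```

View pics/tc.png

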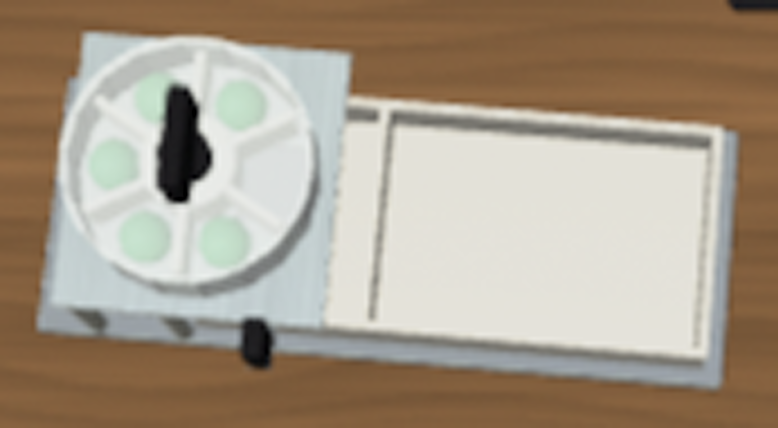

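```bash
cat > fit.py <<'E'
from h import *
from scipy.optimize import least_squares
s={k:v for k,v in np.load('cam_top.npz').items()}
obs=[((718,386),(-85,-220,12)),((736,132),(85,-220,12)),((37,330),(-85,220,12)),((85,33),(85,195,105)),((351,54),(85,25,105)),((323,326),(-85,25,105)),((52,304),(-85,195,105)),((178,143),(0,110,196)),((705,360),(-74,-206,52)),((722,126),(74,-206,52))]
def W(p,q): 
    c,sn=np.cos(p[2]),np.sin(p[2]);q=np.array(q)/1000
    return [p[0]+c*q[0]-sn*q[1],p[1]+sn*q[0]+c*q[1],q[2]]
def f(p): return np.concatenate([(proj(s,W(p,q))-(172+u[0]/4.5,130+u[1]/4.5)) for u,q in obs])
r=least_squares(f,[.55,.1,0]);
if __name__=='__main__':
    print(r.x.round(4),np.degrees(r.x[2]),r.fun.round(1))
    for n,q in [('large',(0,-98,18)),('knob',(0,110,180)),('shut',(0,0,0))]: print(n,np.round(W(r.x,q),4))
    tab=atz(s,(172+257/4.5,130+335/4.5),.140);print('tab top',tab.round(4))
    c,sn=np.cos(r.x[2]),np.sin(r.x[2]);d=tab[:2]-r.x[:2];print('tab station',c*d[0]+sn*d[1],-sn*d[0]+c*d[1])
    s2={k:v for k,v in np.load('cam_scene.npz').items()}
    print('scene knob',proj(s2,W(r.x,(0,110,180))),'tab',proj(s2,[*tab[:2],.12]))
E
python3 fit.py
```

```text
[ 0.614   0.0815 -0.074 ] -4.241838942510489 [ 1.3  0.6  1.2 -0.4 -0.1  0.2 -1.9 -0.2  0.7  0.1  0.7  0.7 -2.3  0.3
 -0.8 -1.5  0.8 -0.3  0.7  0.3]
large [ 0.6067 -0.0162  0.018 ]
knob [0.6221 0.1912 0.18  ]
shut [0.614  0.0815 0.    ]
tab top [0.5206 0.1489 0.14  ]
tab station -0.09808135765656523 0.06030242795593033
scene knob [357.47624164 177.47393612] tab [314.41786997 187.47306368]
```

Request:
send_rows(
  increments=[
    [[0,0,-0.03],0],
    [[0,0,-0.03],0],
    [[0,0,-0.03],0],
    [[0.0268,-0.0252,0],0],
    [[0.0268,-0.0252,0],0],
    [[0.0268,-0.0252,0],0],
    [[0.0268,-0.0252,0],0],
    [[0.0268,-0.0252,0],0],
    [[0.0268,-0.0252,0],0],
    [[0.0268,-0.0252,0],0],
    [[0.0268,-0.0252,0],0],
    [[0.0268,-0.0252,0],0],
    [[0.0268,-0.0252,0],0],
    [[0.0268,-0.0252,0],0],
    [[0.0268,-0.0252,0],0],
    [[0.0268,-0.0252,0],0],
    [[0.0268,-0.0252,0],0],
    [[0.0268,-0.0252,0],0],
    [[0.0268,-0.0252,0],0],
    [[0.0268,-0.0252,0],0],
  ],
)

```text
clock: 2.67
eef_pos: [0.4767, 0.049, 0.2832]
orientation: [0.0, 0.979, 0.204, 0.0]
contact_force: [0.9, -1.0, -0.8]
opening: 0.998
finger_force: 0.0
```

Request:
send_rows(
  increments=[
    [[0.0268,-0.0252,0],0],
    [[0.0268,-0.0252,0],0],
    [[0.0268,-0.0252,0],0],
    [[0,0,0],-7],
    [[0,0,0],-7],
    [[0,0,0],-7],
    [[0,0,0],-7],
    [[0,0,0],-7],
    [[0,0,0],-7],
    [[0,0,0],-7],
    [[0,0,0],-7],
    [[0,0,0],-7],
    [[0,0,0],-7],
    [[0,0,0],-7],
    [[0,0,0],-7],
    [[0,0,0],-7],
    [[0,0,0],-7],
    [[0,0,0],-7],
    [[0,0,0],-7],
    [[0,0,0],-7],
  ],
)

```text
clock: 4.33
eef_pos: [0.5198, 0.1485, 0.283]
orientation: [0.0, 0.319, 0.948, 0.0]
contact_force: [-0.0, 0.1, 0.1]
opening: 0.999
finger_force: 0.0
```

Request:
send_rows(
  increments=[
    [[0,0,0],-7],
    [[0,0,0],-7],
    [[0,0,0],-7],
    [[0,0,0],-7],
    [[0,0,0],-5.3],
    [[0,0,0],0],
    [[0,0,0],0],
  ],
)

```text
clock: 4.92
eef_pos: [0.5199, 0.1484, 0.283]
orientation: [0.0, 0.038, 0.999, 0.0]
contact_force: [0.4, -0.1, -1.1]
opening: 1.004
finger_force: 0.0
```

```bash
cat >> h.py <<'E'
def pose():
    st=telemetry.observe();q=st['orientation'];M=R.from_quat([q[1],q[2],q[3],q[0]]).as_matrix()
    return st,M,np.degrees(np.arctan2(M[1,0],M[0,0]))
def to(x,y,z,yaw=None):
    st,M,w=pose();d=np.array([x,y,z])-st['eef_pos'];print('tcp',st['eef_pos'].round(4),'yaw',w.round(2),'q6',st['qpos'][5].round(2),'t',round(st['clock'],1))
    print(' shift now(mm):',(M.T@d*1000).round(1))
    if yaw is not None:
        a=np.radians(yaw);print(' turn',(((w-yaw)+180)%360-180).round(1),'then shift(mm):',np.round([1000*(np.cos(a)*d[0]+np.sin(a)*d[1]),1000*(np.sin(a)*d[0]-np.cos(a)*d[1]),-1000*d[2]],1))
def wshot(name):
    st,M,w=pose();s=eyes.snapshot('wrist');T=wristT(s,st);save(name,s['color']);return s,T
def wproj(s,T,p):
    c=np.linalg.inv(T)@np.r_[p,1];c=c[:3];r=np.hypot(c[0],c[1]);th=np.arctan2(r,c[2]);K=s['mtx'];return np.array([K[0,2]+K[0,0]*th*c[0]/r,K[1,2]+K[1,1]*th*c[1]/r])
E
python3 - <<'E'
from h import *
from fit import W,r
to(.5206,.1489,.124,175.8)
s,T=wshot('w1');print(s['mtx'].round(1).tolist(),T.round(3).tolist())
for n in ['shutter_grip','paddle_grip']: print(n,[(np.round(b['at'],1),round(b['score'],2)) for b in eyes.boxes_of(n,'wrist')])
print(wproj(s,T,[.5206,.1489,.14]),wproj(s,T,W(r.x,(0,110,196))))
E
```

```text
tcp [0.5199 0.1484 0.283 ] yaw 175.63 q6 -1.38 t 4.9
 shift now(mm): [ -0.7   0.5 159. ]
 turn -0.2 then shift(mm): [ -0.7   0.5 159. ]
[[325.2, 0.0, 281.9], [0.0, 325.2, 203.3], [0.0, 0.0, 1.0]] [[0.076, 0.97, 0.23, 0.455], [0.997, -0.074, -0.017, 0.154], [0.001, 0.23, -0.973, 0.475], [0.0, 0.0, 0.0, 1.0]]
shutter_grip [(array([283.9, 189.7]), 0.76), (array([261.2, 232.2]), 0.2)]
paddle_grip [(array([329.2, 278.8]), 0.91), (array([  5.9, 254.1]), 0.46)]
[281.57969948 190.67693263] [332.07884937 299.34625257]
```

View pics/w1.png

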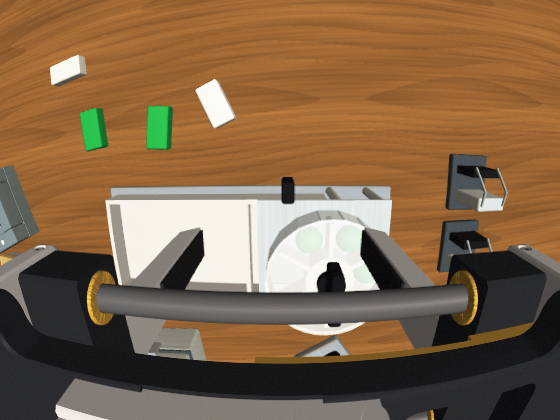

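The wrist view shows the tab at about (288,190), the green blocks at (93,129) and (159,128), and the knob at about (334,280). I'll measure the tab blob.

```bash
python3 - <<'E'
from h import *
im=cv2.imread('pics/w1.png').max(2)
m=im[165:212,270:305]<70
for r in range(0,47,3): print(165+r,''.join('#' if v else '.' for v in m[r]))
st,M,w=pose()
s=eyes.snapshot('wrist');T=wristT(s,st)
for px in [(288,180),(288,195),(288,203)]: print(px,watz(s,T,px,.14).round(4))
for x in(-.012,.012):
  for z in (.14,.105): print(x,z,wproj(s,T,[.5206+x,.15,z]))
E
```

```text
165 ...................................
168 ...................................
171 ...................................
174 ...................................
177 .............#########.............
180 ............############...........
183 ............############...........
186 ............############...........
189 ............############...........
192 ............############...........
195 ............############...........
198 ............############...........
201 ............############...........
204 ...................................
207 ...................................
210 ...................................
(288, 180) [0.5098 0.1564 0.14  ]
(288, 195) [0.5257 0.1553 0.14  ]
(288, 203) [0.5344 0.1547 0.14  ]
-0.012 0.14 [281.76697594 179.34962511]
-0.012 0.105 [281.7628646  174.53963564]
0.012 0.14 [283.46872257 201.69022307]
0.012 0.105 [283.31102682 194.90565514]
```

Request:
send_rows(
  increments=[
    [[0,0.0045,0.03],0],
    [[0,0,0.03],0],
    [[0,0,0.03],0],
    [[0,0,0.02],0],
    [[0,0,0.02],0],
    [[0,0,0.015],0],
    [[0,0,0.014],0],
    [[0,0,0],0],
  ],
  jaw=0.3,
)

```text
clock: 5.78
eef_pos: [0.5175, 0.1525, 0.1205]
orientation: [-0.003, 0.037, 0.999, -0.001]
contact_force: [-0.7, 0.1, -0.2]
opening: 0.7
finger_force: 0.0
```

```bash
python3 - <<'E'
from h import *
s,T=wshot('w2');to(.5206,.153,.124)
c=s['color'][150:330,200:370];cv2.imwrite('pics/w2c.png',cv2.resize(c[...,::-1],None,fx=3,fy=3))
E
```

```text
tcp [0.5187 0.1527 0.1223] yaw 175.75 q6 -1.37 t 5.8
 shift now(mm): [-1.9  0.4 -1.7]
```

View pics/w2c.png

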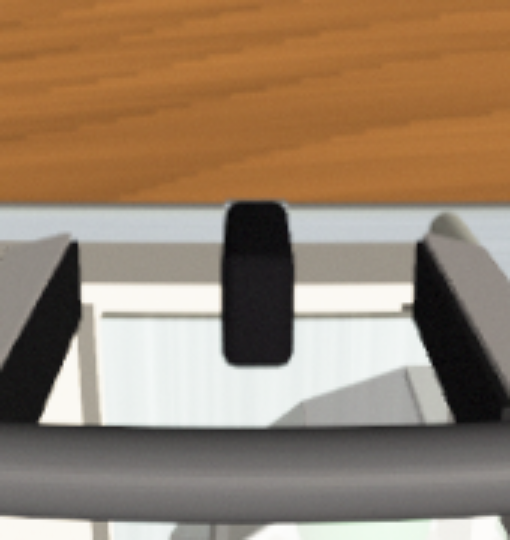

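The tab is about 2 mm right of the jaw centre. I'll shift by that, close, then pull.

Request:
send_rows(
  increments=[
    [[-0.001,0.002,0],0],
    [[0,0,0],0],
  ],
)

```text
clock: 6.0
eef_pos: [0.5227, 0.1552, 0.1254]
orientation: [0.001, 0.037, 0.999, 0.0]
contact_force: [-0.9, -0.4, -0.1]
opening: 0.701
finger_force: 0.0
```

Request:
send_rows(
  increments=[
    [[0,0,0],0],
    [[0,0,0],0],
    [[0,0,0],0],
    [[0,0,0],0],
    [[0,0,0],0],
    [[0,0,0],0],
    [[0,0,0],0],
    [[0,0,0],0],
  ],
  jaw=1.0,
)

```text
clock: 6.67
eef_pos: [0.5213, 0.1548, 0.1239]
orientation: [-0.0, 0.037, 0.999, -0.0]
contact_force: [-0.1, 0.3, 0.7]
opening: 0.168
finger_force: 0.0
```

Request:
send_rows(
  increments=[
    [[0.008,0,0],0],
    [[0.008,0,0],0],
    [[0.008,0,0],0],
    [[0.008,0,0],0],
    [[0.008,0,0],0],
    [[0.006,0,0],0],
    [[0.004,0,0],0],
    [[0.002,0,0],0],
    [[0,0,0],0],
    [[0,0,0],0],
  ],
)

```text
clock: 7.5
eef_pos: [0.4693, 0.1583, 0.124]
orientation: [-0.0, 0.037, 0.999, -0.0]
contact_force: [0.8, -3.9, -0.7]
opening: 0.14
finger_force: 30.0
```

Request:
send_rows(
  increments=[
    [[0.002,0,0],0],
    [[0.002,0,0],0],
    [[0.001,0,0],0],
    [[0,0,0],0],
    [[0,0,0],0],
  ],
)

```text
clock: 7.92
eef_pos: [0.4693, 0.1583, 0.1241]
orientation: [0.005, 0.037, 0.999, -0.0]
contact_force: [12.8, -4.5, -11.5]
opening: 0.141
finger_force: 30.0
```

Request:
send_rows(
  increments=[
    [[-0.004,0,0],0],
    [[0,0,0],0],
  ],
)

```text
clock: 8.08
eef_pos: [0.4693, 0.1583, 0.1239]
orientation: [0.0, 0.037, 0.999, -0.0]
contact_force: [3.6, -4.5, -2.0]
opening: 0.139
finger_force: 30.0
```

Request:
send_rows(
  increments=[
    [[0,0,0],0],
    [[0,0,0],0],
    [[0,0,0],0],
    [[0,0,0],0],
    [[0,0,0],0],
    [[0,0,0],0],
    [[0,0,-0.02],0],
    [[0,0,-0.03],0],
    [[0,0,-0.03],0],
    [[0,0,-0.03],0],
    [[0,0,-0.036],0],
    [[-0.03,0.0096,0],0],
    [[-0.03,0.0096,0],0],
    [[-0.03,0.0096,0],0],
    [[-0.03,0.0096,0],0],
    [[-0.03,0.0096,0],0],
    [[0,0,0],0],
    [[0,0,0],0],
  ],
  jaw=0.4,
)

```text
clock: 9.58
eef_pos: [0.6219, 0.1957, 0.2679]
orientation: [-0.002, 0.037, 0.999, -0.0]
contact_force: [-0.6, -0.9, 0.6]
opening: 0.6
finger_force: 0.0
```

```bash
python3 - <<'E'
from h import *
s,T=wshot('w3');to(.6221,.195,.178,175.8)
for n in ['shutter_grip','paddle_grip']: print(n,[(np.round(b['at'],1),round(b['score'],2)) for b in eyes.boxes_of(n,'wrist')])
print(wproj(s,T,[.6221,.1912,.196]),wproj(s,T,[.6221,.195,.196]))
E
```

```text
tcp [0.6211 0.1956 0.2689] yaw 175.79 q6 -1.33 t 9.6
 shift now(mm): [-1.2 -0.5 90.9]
 turn -0.0 then shift(mm): [-1.  -0.5 90.9]
shutter_grip [(array([233.8,  71.7]), 0.82)]
paddle_grip [(array([279.4, 205.7]), 0.88), (array([451.5, 121.1]), 0.65)]
[275.65517734 207.17706165] [280.1784791  206.85366786]
```

View pics/w3.png

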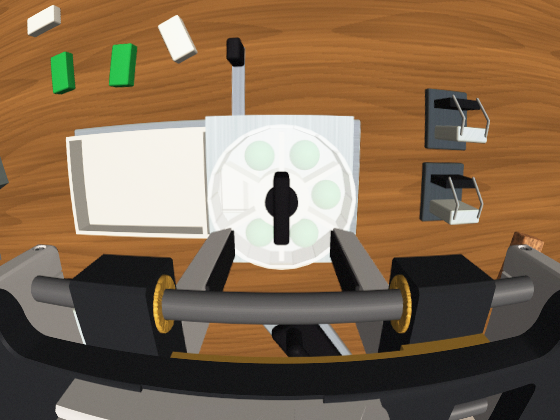

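The shutter is out at (236,60), the outlet is open at (235,200), and the knob at (281,207) lies under the jaws.

Request:
send_rows(
  increments=[
    [[-0.001,0,0.03],0],
    [[0,0,0.03],0],
    [[0,0,0.02],0],
    [[0,0,0.011],0],
    [[0,0,0],0],
  ],
)

```text
clock: 10.15
eef_pos: [0.6198, 0.1951, 0.1764]
orientation: [-0.003, 0.037, 0.999, -0.001]
contact_force: [-0.3, 0.2, -0.3]
opening: 0.599
finger_force: 0.0
```

Request:
send_rows(
  increments=[
    [[0,0,0],0],
    [[0,0,0],0],
    [[0,0,0],0],
    [[0,0,0],0],
    [[0,0,0],0],
    [[0,0,0],0],
    [[0,0,0],0],
    [[0,0,0],0],
    [[0,0,0],0],
    [[0,0,0],0],
    [[0,0,0],0],
    [[0,0,0],0],
  ],
  jaw=1.0,
)

```text
clock: 11.15
eef_pos: [0.6229, 0.1948, 0.1793]
orientation: [0.0, 0.037, 0.999, -0.001]
contact_force: [-0.4, -3.4, 4.3]
opening: 0.147
finger_force: 3.0
```

Request:
send_rows(
  increments=[
    [[0,0,0],5],
    [[0,0,0],5],
    [[0,0,0],5],
    [[0,0,0],5],
    [[0,0,0],5],
    [[0,0,0],5],
    [[0,0,0],5],
    [[0,0,0],5],
    [[0,0,0],5],
    [[0,0,0],5],
    [[0,0,0],5],
    [[0,0,0],5],
    [[0,0,0],0],
    [[0,0,0],0],
    [[0,0,0],0],
    [[0,0,0],0],
    [[0,0,0],0],
    [[0,0,0],0],
    [[0,0,0],0],
    [[0,0,0],0],
  ],
)

```text
clock: 12.82
eef_pos: [0.6247, 0.1959, 0.1793]
orientation: [0.002, 0.531, 0.848, 0.002]
contact_force: [5.7, -0.7, -0.6]
opening: 0.144
finger_force: 28.3
```

```bash
python3 - <<'E'
from h import *
st,M,w=pose();print(w,st['moment'],st['opening'])
s,T=wshot('w4');t=eyes.snapshot('scene')['color'];
a=cv2.resize(t[150:260,250:410],(480,330));b=cv2.resize(s['color'],(320,240));o=np.zeros((330,800,3),np.uint8);o[:,:480]=a;o[:240,480:]=b;save('c4',o)
E
```

```text
115.91319858556703 [-0.16660653 -1.11560666  0.05351895] 0.1435210843211279
```

View pics/c4.png

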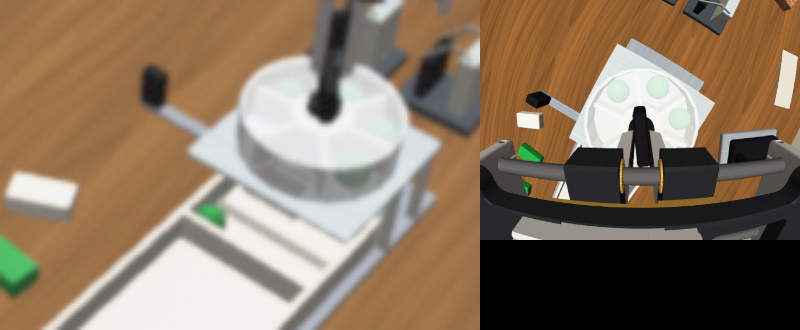

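The first ball is in the small compartment at crop (210,215). I'll continue with two more clicks.

Request:
send_rows(
  increments=[
    [[0,0,0],5],
    [[0,0,0],5],
    [[0,0,0],5],
    [[0,0,0],5],
    [[0,0,0],5],
    [[0,0,0],5],
    [[0,0,0],5],
    [[0,0,0],5],
    [[0,0,0],5],
    [[0,0,0],5],
    [[0,0,0],5],
    [[0,0,0],5],
    [[0,0,0],0],
    [[0,0,0],0],
    [[0,0,0],0],
    [[0,0,0],0],
    [[0,0,0],0],
    [[0,0,0],0],
    [[0,0,0],0],
    [[0,0,0],0],
  ],
)

```text
clock: 14.58
eef_pos: [0.6259, 0.1954, 0.1793]
orientation: [0.001, 0.883, 0.469, 0.003]
contact_force: [8.6, -1.8, -1.9]
opening: 0.143
finger_force: 29.3
```

```bash
python3 - <<'E'
from h import *
st,M,w=pose();print(w,st['moment'],st['opening'])
s,T=wshot('w5');t=eyes.snapshot('scene')['color'];
a=cv2.resize(t[150:260,250:410],(480,330));b=cv2.resize(s['color'],(320,240));o=np.zeros((330,800,3),np.uint8);o[:,:480]=a;o[:240,480:]=b;save('c5',o)
g=t.astype(int);m=((g[...,1]>g[...,0]+40)&(g[...,1]>g[...,2]+40)).astype(np.uint8);k,l,S,c=cv2.connectedComponentsWithStats(m)
print([(c[i].round(),S[i,4]) for i in range(1,k) if S[i,4]>8])
E
```

```text
55.9056063919929 [-0.36419695 -1.63148312  0.01706704] 0.14274797238709847
[(array([320., 221.]), np.int32(40)), (array([331., 227.]), np.int32(38)), (array([250., 236.]), np.int32(241)), (array([218., 260.]), np.int32(273))]
```

Two balls are in the tray, at scene (320,221) and (331,227). Now the third click.

Request:
send_rows(
  increments=[
    [[0,0,0],5],
    [[0,0,0],5],
    [[0,0,0],5],
    [[0,0,0],5],
    [[0,0,0],5],
    [[0,0,0],5],
    [[0,0,0],5],
    [[0,0,0],5],
    [[0,0,0],5],
    [[0,0,0],5],
    [[0,0,0],5],
    [[0,0,0],5],
    [[0,0,0],0],
    [[0,0,0],0],
    [[0,0,0],0],
    [[0,0,0],0],
    [[0,0,0],0],
    [[0,0,0],0],
    [[0,0,0],0],
    [[0,0,0],0],
  ],
)

```text
clock: 16.35
eef_pos: [0.6263, 0.1946, 0.1793]
orientation: [0.0, 0.999, -0.036, 0.004]
contact_force: [8.8, -2.7, -2.4]
opening: 0.144
finger_force: 29.3
```

Request:
send_rows(
  increments=[
    [[0,0,0],0],
    [[0,0,0],0],
    [[0,0,0],0],
    [[0,0,0],0],
    [[0,0,0],0],
    [[0,0,0],0],
    [[0,0,0],0],
    [[0,0,-0.02],0],
    [[0,0,-0.03],0],
    [[0,0,-0.04],0],
    [[0,0,0],0],
    [[0,0,0],0],
  ],
  jaw=0.4,
)

```text
clock: 17.35
eef_pos: [0.6248, 0.196, 0.2735]
orientation: [-0.001, 0.999, -0.037, 0.004]
contact_force: [0.7, -0.7, 0.5]
opening: 0.604
finger_force: 0.0
```

```bash
python3 - <<'E'
from h import *
to(.4693,.1583,.124,-4.2)
s,T=wshot('w6');t=eyes.snapshot('scene')['color'];
a=cv2.resize(t[150:260,250:410],(400,275));b=cv2.resize(s['color'],(400,300));o=np.zeros((300,800,3),np.uint8);o[:275,:400]=a;o[:300,400:]=b;save('c6',o)
g=t.astype(int);m=((g[...,1]>g[...,0]+40)&(g[...,1]>g[...,2]+40)).astype(np.uint8);k,l,S,c=cv2.connectedComponentsWithStats(m)
print([(c[i].round(),S[i,4]) for i in range(1,k) if S[i,4]>8])
E
```

```text
tcp [0.6248 0.196  0.2735] yaw -4.2 q6 1.82 t 17.4
 shift now(mm): [-153.5   49.4  148.1]
 turn -0.0 then shift(mm): [-152.3   49.   149.5]
[(array([320., 221.]), np.int32(41)), (array([329., 226.]), np.int32(40)), (array([250., 236.]), np.int32(241)), (array([351., 239.]), np.int32(36)), (array([218., 260.]), np.int32(276))]
```

View pics/c6.png

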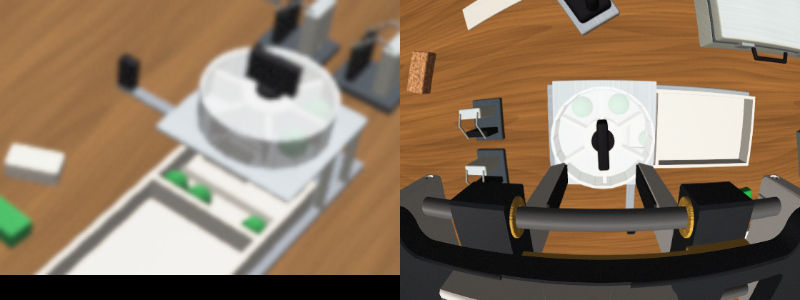

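Three balls are in the tray at crop (175,178), (200,192) and (255,222). Two remain in the drum and the knob is settled. Next I'll push the shutter shut.

Request:
send_rows(
  increments=[
    [[-0.0307,0.0098,0],0],
    [[-0.0307,0.0098,0],0],
    [[-0.0307,0.0098,0],0],
    [[-0.0307,0.0098,0],0],
    [[-0.0307,0.0098,0],0],
    [[0,0,0.03],0],
    [[0,0,0.03],0],
    [[0,0,0.03],0],
    [[0,0,0.03],0],
    [[0,0,0.02],0],
    [[0,0,0.009],0],
    [[0,0,0],0],
    [[0,0,0],0],
  ],
)

```text
clock: 18.53
eef_pos: [0.4654, 0.1578, 0.1194]
orientation: [0.0, 0.999, -0.037, -0.001]
contact_force: [0.9, -0.6, -0.4]
opening: 0.595
finger_force: 0.0
```

Request:
send_rows(
  increments=[
    [[0,0,0],0],
    [[0,0,0],0],
    [[0,0,0],0],
    [[0,0,0],0],
    [[0,0,0],0],
    [[0,0,0],0],
    [[0,0,0],0],
    [[0,0,0],0],
    [[0,0,0],0],
    [[0,0,0],0],
    [[0,0,0],0],
    [[0,0,0],0],
  ],
  jaw=1.0,
)

```text
clock: 19.53
eef_pos: [0.4661, 0.1583, 0.1202]
orientation: [-0.0, 0.999, -0.037, 0.0]
contact_force: [-0.2, 3.2, 1.6]
opening: 0.146
finger_force: 30.0
```

Request:
send_rows(
  increments=[
    [[0.008,0,0],0],
    [[0.008,0,0],0],
    [[0.008,0,0],0],
    [[0.008,0,0],0],
    [[0.008,0,0],0],
    [[0.006,0,0],0],
    [[0.004,0,0],0],
    [[0.002,0,0],0],
    [[0.002,0,0],0],
    [[0.002,0,0],0],
    [[0,0,0],0],
    [[0,0,0],0],
  ],
)

```text
clock: 20.53
eef_pos: [0.518, 0.1544, 0.1201]
orientation: [-0.0, 0.999, -0.037, -0.004]
contact_force: [-11.4, 4.3, 12.7]
opening: 0.143
finger_force: 30.0
```

Request:
send_rows(
  increments=[
    [[0.002,0,0],0],
    [[0,0,0],0],
    [[-0.004,0,0],0],
  ],
)

```text
clock: 20.78
eef_pos: [0.5179, 0.1544, 0.1202]
orientation: [-0.0, 0.999, -0.037, -0.002]
contact_force: [-0.4, 3.1, 3.2]
opening: 0.144
finger_force: 30.0
```

Request:
send_rows(
  increments=[
    [[0,0,0],0],
    [[0,0,0],0],
    [[0,0,0],0],
    [[0,0,0],0],
    [[0,0,0],0],
    [[0,0,0],0],
    [[0,0,-0.02],0],
    [[0,0,-0.03],0],
    [[0,0,-0.03],0],
    [[0,0,-0.03],0],
    [[0,0,-0.03],0],
    [[-0.0122,0.0318,0],0],
    [[-0.0122,0.0318,0],0],
    [[-0.0122,0.0318,0],0],
    [[-0.0122,0.0318,0],0],
    [[-0.0122,0.0318,0],0],
    [[-0.0122,0.0318,0],0],
    [[0,0,0],0],
    [[0,0,0],0],
  ],
  jaw=0.35,
)

```text
clock: 22.37
eef_pos: [0.4325, -0.0322, 0.2601]
orientation: [-0.0, 0.999, -0.039, 0.0]
contact_force: [-0.1, 0.1, -0.4]
opening: 0.65
finger_force: 0.0
```

```bash
cat >> h.py <<'E'
def green(s,T=None,zs=.022,amin=60):
    g=s['color'].astype(int);m=((g[...,1]>g[...,0]+40)&(g[...,1]>g[...,2]+40)).astype(np.uint8);k,l,S,c=cv2.connectedComponentsWithStats(m)
    for i in range(1,k):
        if S[i,4]<amin: continue
        pts=np.argwhere(l==i)[:,::-1]
        w=np.array([(watz(s,T,p,zs) if T is not None else atz(s,p,zs))[:2] for p in pts]).astype(np.float32)
        rc=cv2.minAreaRect(w*1000);ev,V=np.linalg.eigh(np.cov(w.T));a=np.degrees(np.arctan2(V[1,1],V[0,1]));a=(a+90)%180-90
        print('green',c[i].round(1),S[i,4],'rect c',np.round(rc[0],1),'size',np.round(rc[1],1),'ang',a.round(1))
E
python3 - <<'E'
from h import *
to(.433,-.03,.02,-9)
s,T=wshot('w7');green(s,T)
t=eyes.snapshot('top');green(t)
t=eyes.snapshot('scene');green(t,amin=25)
o=np.zeros((300,800,3),np.uint8);o[:,:400]=cv2.resize(t['color'],(400,300));o[:,400:]=cv2.resize(s['color'],(400,300));save('c7',o)
E
```

```text
tcp [ 0.4325 -0.0322  0.2601] yaw -4.45 q6 1.37 t 22.4
 shift now(mm): [ 1.000e-01 -2.200e+00  2.401e+02]
 turn 4.6 then shift(mm): [ 1.000e-01 -2.300e+00  2.401e+02]
green [163.   16.2] 323 rect c [678.6 116.8] size [25.9 33.8] ang 5.1
green [161.3  77.4] 670 rect c [589.  123.6] size [25.7 63.3] ang -4.0
green [277.8 176.5] 1165 rect c [435.3 -26. ] size [33.3 63.9] ang -8.5
green [362.4 180.9] 1155 rect c [ 420.9 -141.2] size [63.9 36.2] ang 5.2
green [248.  189.8] 108 rect c [586.2 110.6] size [18.1 56.2] ang -3.7
green [295.8 247.8] 172 rect c [420.9 -26.6] size [33. 41.] ang -9.9
green [340.  254.7] 118 rect c [ 405.1 -148.5] size [25.  39.5] ang -15.6
green [324.8 223.5] 82 rect c [574.9 134.7] size [19.  57.4] ang -5.2
green [250.2 236.1] 244 rect c [433.7 -30.7] size [39.2 66. ] ang -11.9
green [351.3 239.3] 37 rect c [663.2 127.8] size [18.8 18.5] ang 14.6
green [218.1 260.3] 276 rect c [ 419.9 -146.8] size [65.8 39.1] ang 1.7
```

View pics/c7.png

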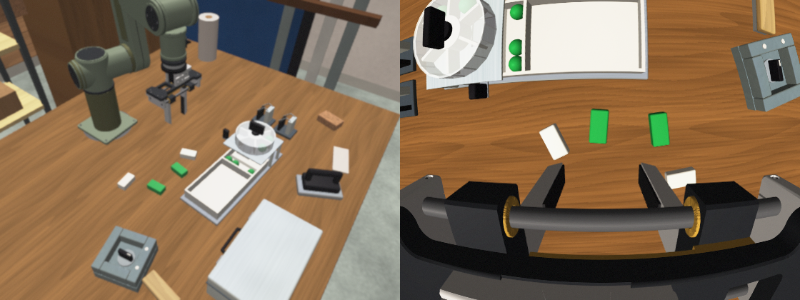

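Request:
send_rows(
  increments=[
    [[0.0025,-0.006,0.03],0],
    [[0,0,0.03],4],
    [[0,0,0.03],0],
    [[0,0,0.03],0],
    [[0,0,0.03],0],
    [[0,0,0.03],0],
    [[0,0,0.025],0],
    [[0,0,0.015],0],
    [[0,0,0],0],
    [[0,0,0],0],
  ],
)

```text
clock: 23.35
eef_pos: [0.4353, -0.0239, 0.0392]
orientation: [-0.0, 0.998, -0.071, -0.001]
contact_force: [-0.1, 0.1, 1.1]
opening: 0.651
finger_force: 0.0
```

```bash
python3 - <<'E'
from h import *
to(.435,-.026,.018,-8.5)
s,T=wshot('w8');green(s,T)
E
```

```text
tcp [ 0.4353 -0.0239  0.0392] yaw -8.1 q6 1.46 t 23.4
 shift now(mm): [ 0.1  2.2 21.2]
 turn 0.4 then shift(mm): [ 0.   2.1 21.2]
green [53.3 56. ] 1519 rect c [594.4 133.8] size [24.5 65.4] ang -3.9
green [441.  217.9] 3504 rect c [ 424.  -139.8] size [63.9 40.8] ang 11.9
green [287.2 226. ] 4425 rect c [435.4 -26.6] size [33.5 63.8] ang -8.7
```

Request:
send_rows(
  increments=[
    [[0,0.002,0.015],0.5],
    [[0,0,0.0065],0],
    [[0,0,0],0],
    [[0,0,0],0],
  ],
)

```text
clock: 23.73
eef_pos: [0.436, -0.027, 0.0191]
orientation: [0.0, 0.997, -0.076, 0.0]
contact_force: [-0.6, -0.7, 0.0]
opening: 0.648
finger_force: 0.0
```

Request:
send_rows(
  increments=[
    [[0,0,0],0],
    [[0,0,0],0],
    [[0,0,0],0],
    [[0,0,0],0],
    [[0,0,0],0],
    [[0,0,0],0],
    [[0,0,0],0],
    [[0,0,0],0],
    [[0,0,0],0],
    [[0,0,0],0],
  ],
  jaw=1.0,
)

```text
clock: 24.57
eef_pos: [0.4354, -0.0271, 0.0184]
orientation: [-0.0, 0.997, -0.076, -0.0]
contact_force: [-0.2, 0.1, 0.0]
opening: 0.011
finger_force: 0.0
```

Request:
send_rows(
  increments=[
    [[0,0,-0.02],0],
    [[0,0,-0.03],0],
    [[0,0,-0.03],0],
    [[0,0,-0.03],0],
    [[0,0,0],0],
    [[0,0,0],0],
  ],
)

```text
clock: 25.07
eef_pos: [0.4373, -0.0276, 0.1305]
orientation: [0.0, 0.997, -0.076, 0.003]
contact_force: [0.2, 0.0, -0.8]
opening: 0.005
finger_force: 0.0
```

```bash
python3 - <<'E'
from h import *
from fit import W,r
r.x[1]+=.0035
for q in [(0,-153,18),(0,-88,18)]:
    p=W(r.x,q);print(p);to(p[0],p[1],.128,-4.2)
E
```

```text
[np.float64(0.602645499891576), np.float64(-0.0675449526053123), np.float64(0.018)]
tcp [ 0.4373 -0.0276  0.1305] yaw -8.72 q6 1.46 t 25.1
 shift now(mm): [169.5  14.4   3.3]
 turn -4.5 then shift(mm): [167.9  27.7   2.5]
[np.float64(0.6074533187383646), np.float64(-0.0027230051034324576), np.float64(0.018)]
tcp [ 0.4373 -0.0276  0.1305] yaw -8.72 q6 1.46 t 25.1
 shift now(mm): [164.4 -50.4   3.3]
 turn -4.5 then shift(mm): [167.9 -37.3   2.5]
```

```bash
python3 - <<'E'
from h import *
s,T=wshot('w9');green(s,T)
t=eyes.snapshot('top');green(t,amin=40)
t=eyes.snapshot('scene');green(t,amin=25)
o=np.zeros((300,800,3),np.uint8);o[:,:400]=cv2.resize(t['color'],(400,300));o[:,400:]=cv2.resize(s['color'],(400,300));save('c9',o)
E
```

```text
green [108.8   4.7] 205 rect c [671.6 121.9] size [29.1 12.9] ang 58.5
green [110.1  78.3] 1089 rect c [589.7 127. ] size [26.3 63.8] ang -4.1
green [397.4 198.7] 2177 rect c [ 420.9 -140.5] size [65.  38.1] ang 5.9
green [281.9 199.6] 2111 rect c [435.  -26.3] size [33.1 62.7] ang -8.3
green [250.9 160.5] 57 rect c [672.7 105.3] size [27.1 17.4] ang -6.6
green [248.  189.8] 108 rect c [586.2 110.6] size [18.1 56.2] ang -3.7
green [339.4 251.6] 196 rect c [ 416.4 -145.8] size [30.7 61.9] ang -10.2
green [295.4 251.3] 90 rect c [412.1 -25.2] size [32.3 23.6] ang 81.1
green [324.8 223.5] 82 rect c [574.9 134.7] size [19.  57.4] ang -5.2
green [250.3 236.3] 248 rect c [433.8 -30.7] size [39.7 66. ] ang -13.9
green [351.3 239.2] 38 rect c [663.2 127.4] size [19.5 18.5] ang 22.1
green [218.1 260.5] 286 rect c [ 420.  -147.4] size [66.  40.3] ang 1.0
```

View pics/c9.png

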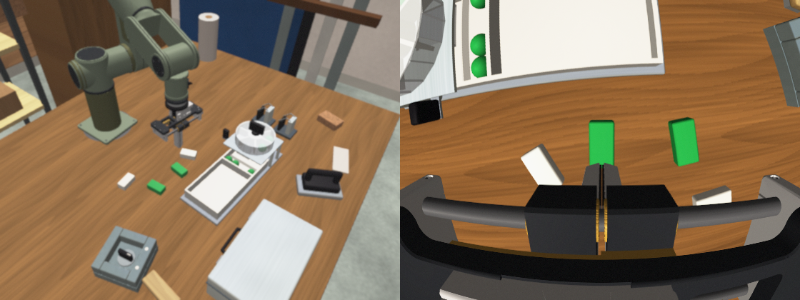

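View pics/w8.png

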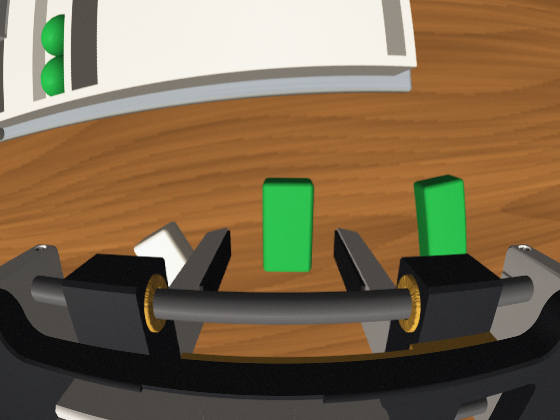

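```bash
python3 - <<'E'
from h import *
st,M,w=pose();s=eyes.snapshot('wrist');T=wristT(s,st)
p=st['eef_pos']
print('tcp px',wproj(s,T,p+M@[0,0.001,0]),'tip px',wproj(s,T,p+M@[0,0,.014]),'tip pad edges',wproj(s,T,p+M@[.008,0,.014]),wproj(s,T,p+M@[-.008,0,.014]))
print(s['tool_from_camera'].round(3).tolist())
E
```

```text
tcp px [284.89470763 237.57139416] tip px [283.22177368 230.63112175] tip pad edges [283.23631731 219.11759065] [283.20646141 241.88417838]
[[0.0, -0.973, -0.23, 0.067], [1.0, 0.0, -0.0, -0.001], [0.001, -0.23, 0.973, -0.192], [0.0, 0.0, 0.0, 1.0]]
```

The block sat squarely between the fingers, yet the jaws closed on nothing and it did not move. I'll retry in stages.

Request:
send_rows(
  increments=[
    [[0,0,0],0],
    [[0,0,0],0],
    [[0,0,0],0],
    [[0,0,0],0],
    [[0,0,0],0],
    [[0,0,0],0],
    [[0,0,0],0],
    [[0,0,0],0],
    [[0,0,0.03],0],
    [[0,0,0.03],0],
    [[0,0,0.025],0],
    [[0,0,0.015],0],
    [[0,0,0.01],0],
    [[0,0,0.003],0],
    [[0,0,0],0],
    [[0,0,0],0],
  ],
  jaw=0.35,
)

```text
clock: 26.6
eef_pos: [0.4364, -0.0274, 0.0163]
orientation: [0.0, 0.997, -0.076, 0.001]
contact_force: [0.1, 0.4, 0.7]
opening: 0.645
finger_force: 0.0
```

Request:
send_rows(
  increments=[
    [[0,0,0],0],
    [[0,0,0],0],
    [[0,0,0],0],
    [[0,0,0],0],
    [[0,0,0],0],
    [[0,0,0],0],
  ],
  jaw=0.7,
)

```text
clock: 27.1
eef_pos: [0.4355, -0.0271, 0.0156]
orientation: [0.0, 0.997, -0.076, 0.0]
contact_force: [-0.2, 0.4, -0.6]
opening: 0.307
finger_force: 0.0
```

```bash
python3 - <<'E'
from h import *
to(.435,-.026,.018,-8.5);st=telemetry.observe();print(st['opening'],st['finger_force'],st['contact_force'])
s,T=wshot('w10');green(s,T)
E
```

```text
tcp [ 0.4355 -0.0271  0.0156] yaw -8.72 q6 1.46 t 27.1
 shift now(mm): [-0.7 -1.1 -2.4]
 turn -0.2 then shift(mm): [-0.7 -1.1 -2.4]
0.30654456822566994 0.0 [-0.23403205  0.39277915 -0.56156228]
green [26.7 56.7] 1533 rect c [595.5 137.6] size [24.6 66.3] ang -3.9
green [451.6 230.3] 4529 rect c [ 422.5 -139.4] size [68.4 41.5] ang 10.6
green [282.1 238.4] 5194 rect c [434.9 -26.5] size [33.5 63.5] ang -8.6
```

```bash
python3 - <<'E'
import cv2
a=cv2.imread('pics/w10.png')[150:330,180:400];cv2.imwrite('pics/w10c.png',cv2.resize(a,None,fx=3.2,fy=3.2))
E
```

```text
(no output)
```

View pics/w10c.png

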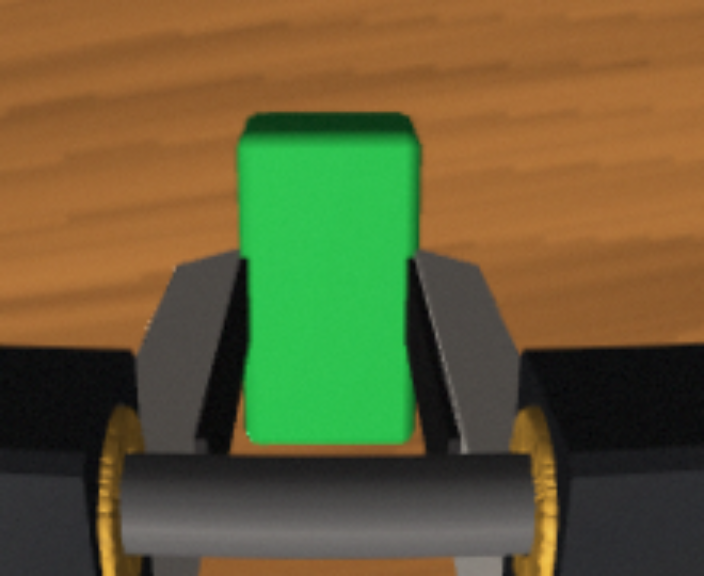

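Block 1 seems unaffected although the opening reads 29 mm, so the tips look to be above its top. I'll open and probe downward.

Request:
send_rows(
  increments=[
    [[0,0,0],0],
    [[0,0,0],0],
    [[0,0,0],0],
    [[0,0,0],0],
    [[0,0,0],0],
    [[0,0,0],0],
    [[0,0,0.003],0],
    [[0,0,0],0],
    [[0,0,0],0],
    [[0,0,0],0],
  ],
  jaw=0.35,
)

```text
clock: 27.98
eef_pos: [0.4353, -0.0271, 0.0123]
orientation: [-0.0, 0.997, -0.076, -0.0]
contact_force: [-0.3, 0.0, -0.6]
opening: 0.648
finger_force: 0.0
```

Request:
send_rows(
  increments=[
    [[0,0,0.003],0],
    [[0,0,0],0],
    [[0,0,0],0],
    [[0,0,0],0],
    [[0,0,0],0],
  ],
)

```text
clock: 28.4
eef_pos: [0.4354, -0.0271, 0.0094]
orientation: [0.0, 0.997, -0.076, 0.0]
contact_force: [-0.1, 0.5, -0.3]
opening: 0.651
finger_force: 0.0
```

Request:
send_rows(
  increments=[
    [[0,0,0.003],0],
    [[0,0,0],0],
    [[0,0,0.003],0],
    [[0,0,0],0],
    [[0,0,0],0],
    [[0,0,0],0],
  ],
)

```text
clock: 28.9
eef_pos: [0.4354, -0.0271, 0.0034]
orientation: [-0.0, 0.997, -0.076, -0.0]
contact_force: [-0.1, -0.1, -0.0]
opening: 0.651
finger_force: 0.0
```

Request:
send_rows(
  increments=[
    [[0,0,0.003],0],
    [[0,0,0],0],
    [[0,0,0.002],0],
    [[0,0,0],0],
    [[0,0,0],0],
    [[0,0,0],0],
  ],
)

```text
clock: 29.4
eef_pos: [0.4354, -0.0271, -0.0016]
orientation: [-0.0, 0.997, -0.076, 0.0]
contact_force: [-0.6, -0.8, -0.6]
opening: 0.647
finger_force: 0.0
```

Request:
send_rows(
  increments=[
    [[0,0,0.002],0],
    [[0,0,0],0],
    [[0,0,0.002],0],
    [[0,0,0],0],
    [[0,0,0],0],
    [[0,0,0],0],
  ],
)

```text
clock: 29.9
eef_pos: [0.4354, -0.0271, -0.0056]
orientation: [-0.0, 0.997, -0.076, -0.0]
contact_force: [-0.1, 0.1, -0.1]
opening: 0.647
finger_force: 0.0
```

```bash
python3 - <<'E'
from h import *
to(.435,-.026,.018,-8.5)
s,T=wshot('w11');green(s,T);green(s,T,zs=-.002)
a=s['color'][130:330,180:400];save('w11c',cv2.resize(a,None,fx=2.8,fy=2.8))
E
```

```text
tcp [ 0.4354 -0.0271 -0.0056] yaw -8.72 q6 1.46 t 29.9
 shift now(mm): [ -0.6  -1.  -23.6]
 turn -0.2 then shift(mm): [ -0.6  -1.  -23.6]
green [ 6.4 50.5] 1149 rect c [597.  136.8] size [16.2 67.5] ang -2.9
green [467.8 226.6] 3725 rect c [ 425.7 -138.8] size [63.2 42.5] ang 44.2
green [282.5 244.4] 5845 rect c [439.3 -27.2] size [33.7 55.1] ang -8.7
green [ 6.4 50.5] 1149 rect c [610.8 162.1] size [18.5 77.4] ang -2.9
green [467.8 226.6] 3725 rect c [ 414.6 -153.7] size [72.4 48.7] ang 44.2
green [282.5 244.4] 5845 rect c [430.1 -25.8] size [38.6 63.1] ang -8.7
```

View pics/w11c.png

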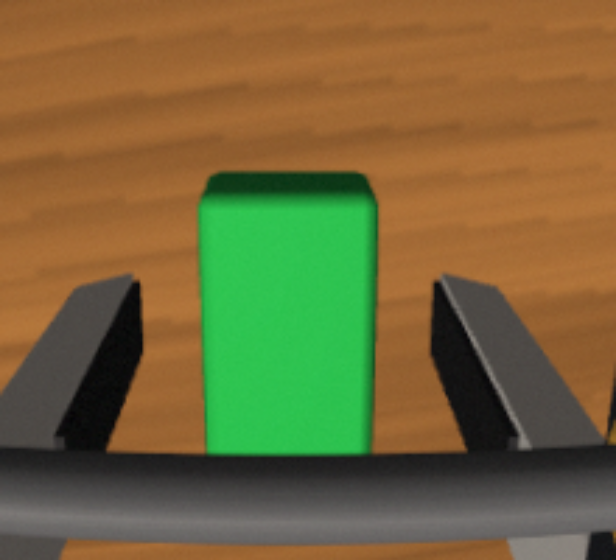

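The block is still centred between the open fingers. The camera scale shows the tips are about 26 mm shorter than nominal relative to the reported TCP, so the grasp height must be about TCP −0.007.

Request:
send_rows(
  increments=[
    [[0,0,0.002],0],
    [[0,0,0],0],
    [[0,0,0],0],
    [[0,0,0],0],
  ],
)

```text
clock: 30.28
eef_pos: [0.4354, -0.0271, -0.0076]
orientation: [-0.0, 0.997, -0.076, -0.0]
contact_force: [0.2, 0.2, 0.0]
opening: 0.65
finger_force: 0.0
```

Request:
send_rows(
  increments=[
    [[0,0,0],0],
    [[0,0,0],0],
    [[0,0,0],0],
    [[0,0,0],0],
    [[0,0,0],0],
    [[0,0,0],0],
    [[0,0,0],0],
    [[0,0,0],0],
    [[0,0,0],0],
    [[0,0,0],0],
  ],
  jaw=1.0,
)

```text
clock: 31.12
eef_pos: [0.4354, -0.0271, -0.0075]
orientation: [0.0, 0.997, -0.076, 0.0]
contact_force: [-0.9, 0.7, 0.9]
opening: 0.361
finger_force: 30.0
```

Request:
send_rows(
  increments=[
    [[0,0,-0.015],0],
    [[0,0,-0.025],0],
    [[0,0,-0.03],0],
    [[0,0,-0.03],0],
    [[0,0,0],-4.5],
    [[0.0283,0.0039,0],0],
    [[0.0283,0.0039,0],0],
    [[0.0283,0.0039,0],0],
    [[0.0283,0.0039,0],0],
    [[0.0283,0.0039,0],0],
    [[0.0283,0.0039,0],0],
    [[0,0,0],0],
    [[0,0,0],0],
    [[0,0,0],0],
  ],
)

```text
clock: 32.28
eef_pos: [0.6017, -0.0626, 0.0916]
orientation: [-0.0, 0.999, -0.037, -0.001]
contact_force: [-0.5, 0.4, -1.2]
opening: 0.355
finger_force: 30.0
```

```bash
python3 - <<'E'
from h import *
st,M,w=pose();print(st['opening'],st['finger_force'],w,st['eef_pos'])
s,T=wshot('w12')
g=s['color'].astype(int)
from fit import W,r
r.x[1]+=.0035
# tray inner corners (rim) predicted pixels
for q in [(68,-200,52),(68,4,52),(-68,-200,52),(-68,4,52),(68,-200,18),(68,4,18)]: print(q,wproj(s,T,W(r.x,q)).round(0))
green(s,T,zs=.11,amin=300)
E
```

```text
0.35475128903404196 29.99884307384491 -4.215887710427838 [ 0.60173061 -0.06257423  0.09156928]
(68, -200, 52) [355. 127.]
(68, 4, 52) [ 92. 134.]
(-68, -200, 52) [346. 297.]
(-68, 4, 52) [113. 290.]
(68, -200, 18) [346. 127.]
(68, 4, 18) [112. 133.]
green [ 76.4 149.3] 596 rect c [671.9  60.9] size [17.1 21.1] ang -0.6
green [281.6 244.9] 5850 rect c [601.9 -61.7] size [36.  57.7] ang -4.3
green [ 85.5 229. ] 522 rect c [620.8  64.6] size [16.5 21. ] ang -6.3
green [ 91.2 261.7] 489 rect c [598.1  66.4] size [16.5 21.7] ang -8.9
```

View pics/w12.png

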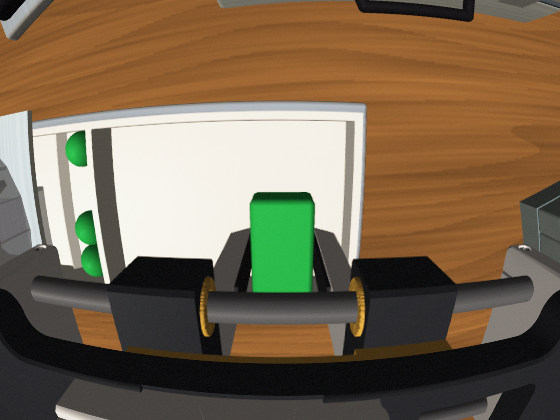

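The block is held over the tray and the small-compartment balls are in place at (76,149), (86,229) and (91,262). I'll lower it now.

Request:
send_rows(
  increments=[
    [[0,0,0.02],0],
    [[0,0,0.02],0],
    [[0,0,0.015],0],
    [[0,0,0.01],0],
    [[0,0,0.008],0],
    [[0,0,0.005],0],
    [[0,0,0.002],0],
    [[0,0,0],0],
    [[0,0,0],0],
    [[0,0,0],0],
  ],
)

```text
clock: 33.17
eef_pos: [0.6039, -0.0632, 0.0134]
orientation: [0.0, 0.999, -0.037, 0.001]
contact_force: [0.1, -0.2, -0.9]
opening: 0.361
finger_force: 30.0
```

Request:
send_rows(
  increments=[
    [[0,0,0],0],
    [[0,0,0],0],
    [[0,0,0],0],
    [[0,0,0],0],
    [[0,0,-0.015],0],
    [[0,0,-0.02],0],
    [[0,0,-0.03],0],
    [[0,0,-0.03],0],
    [[0,0,-0.03],0],
    [[0,0,-0.03],0],
    [[0,0,0],0],
    [[0,0,0],0],
  ],
  jaw=0.5,
)

```text
clock: 34.17
eef_pos: [0.6049, -0.0634, 0.1702]
orientation: [0.001, 0.999, -0.037, 0.003]
contact_force: [-0.0, 0.1, -0.5]
opening: 0.502
finger_force: 0.0
```

```bash
python3 - <<'E'
from h import *
s,T=wshot('w13');print('tray block z.042');green(s,T,zs=.042);print('counter');green(s,T,zs=.024,amin=300)
to(.421,-.141,.166,4);to(.6017,-.0626,.16,-4.2)
t=eyes.snapshot('scene');green(t,amin=25)
E
```

```text
tray block z.042
green [118.3 147.6] 446 rect c [671.9 109.7] size [24.3 29.2] ang -1.2
green [281.3 196.7] 1970 rect c [603.5 -61.7] size [32.2 62.4] ang -3.3
green [125.2 225.1] 802 rect c [585.  116.1] size [24.8 61. ] ang -4.9
green [345.  338.3] 170 rect c [ 425.5 -125.2] size [44.4  9. ] ang 10.8
counter
green [118.3 147.6] 446 rect c [671.9 119.6] size [25.7 30.8] ang -1.2
green [281.3 196.7] 1970 rect c [599.7 -61.4] size [34.  65.9] ang -3.3
green [125.2 225.1] 802 rect c [580.1 126.4] size [26.2 64.4] ang -4.9
tcp [ 0.6032 -0.063   0.1677] yaw -4.22 q6 1.4 t 34.2
 shift now(mm): [-175.9   91.2    1.6]
 turn -8.2 then shift(mm): [-187.2   65.1    1.7]
tcp [ 0.6032 -0.063   0.1677] yaw -4.22 q6 1.4 t 34.2
 shift now(mm): [-1.5 -0.3  7.7]
 turn -0.0 then shift(mm): [-1.5 -0.3  7.7]
green [324.8 223.5] 82 rect c [574.9 134.7] size [19.  57.4] ang -5.2
green [351.3 239.2] 39 rect c [663.2 127.4] size [19.5 18.5] ang -36.4
green [218.2 260.7] 291 rect c [ 420.  -147.1] size [66.  39.8] ang -0.9
green [293.5 270.1] 303 rect c [595.2 -54.7] size [38.2 65.2] ang -6.0
```

Request:
send_rows(
  increments=[
    [[0,0,0],-4],
    [[0,0,0],-4.2],
    [[-0.0312,0.0109,0],0],
    [[-0.0312,0.0109,0],0],
    [[-0.0312,0.0109,0],0],
    [[-0.0312,0.0109,0],0],
    [[-0.0312,0.0109,0],0],
    [[-0.0312,0.0109,0],0],
    [[0,0,0],0],
    [[0,0,0],0],
  ],
  jaw=0.35,
)

```text
clock: 35.1
eef_pos: [0.4187, -0.1408, 0.1655]
orientation: [-0.001, 0.999, 0.033, -0.001]
contact_force: [0.7, 0.2, 0.6]
opening: 0.65
finger_force: 0.0
```

```bash
python3 - <<'E'
from h import *
s,T=wshot('w14');green(s,T,zs=.023,amin=300)
to(.421,-.141,-.0075,4)
E
```

```text
green [215.3  21. ] 1412 rect c [598.1 -57.4] size [35.8 50.9] ang -2.6
green [66.8 40.6] 574 rect c [591.3 133.6] size [23.4 63.3] ang -3.9
green [285.1 189.2] 1876 rect c [ 421.3 -142.9] size [63.3 33.3] ang 3.7
tcp [ 0.4201 -0.1408  0.1661] yaw 3.9 q6 0.98 t 35.1
 shift now(mm): [  1.2   0.5 173.6]
 turn -0.1 then shift(mm): [  0.9   0.2 173.6]
```

Request:
send_rows(
  increments=[
    [[0.001,0.002,0.03],0],
    [[0,0,0.03],0],
    [[0,0,0.03],0],
    [[0,0,0.03],0],
    [[0,0,0.02],0],
    [[0,0,0.015],0],
    [[0,0,0.01],0],
    [[0,0,0.006],0],
    [[0,0,0.0025],0],
    [[0,0,0],0],
    [[0,0,0],0],
  ],
)

```text
clock: 36.07
eef_pos: [0.4229, -0.1434, -0.0054]
orientation: [0.0, 0.999, 0.035, 0.001]
contact_force: [-0.1, -0.2, -0.8]
opening: 0.649
finger_force: 0.0
```

Request:
send_rows(
  increments=[
    [[0,0,0],0],
    [[0,0,0],0],
    [[0,0,0],0],
    [[0,0,0],0],
    [[0,0,0],0],
    [[0,0,0],0],
    [[0,0,0],0],
    [[0,0,0],0],
    [[0,0,0],0],
    [[0,0,0],0],
  ],
  jaw=1.0,
)

```text
clock: 36.9
eef_pos: [0.4222, -0.1434, -0.0056]
orientation: [0.0, 0.999, 0.035, 0.0]
contact_force: [-1.7, 0.4, 5.8]
opening: 0.36
finger_force: 30.0
```

Request:
send_rows(
  increments=[
    [[0,0,-0.015],0],
    [[0,0,-0.025],0],
    [[0,0,-0.03],0],
    [[0,0,-0.03],0],
    [[0,0,0],4],
    [[0,0,0],4.2],
    [[0,0,0],0],
    [[0,0,0],0],
  ],
)

```text
clock: 37.57
eef_pos: [0.4214, -0.1427, 0.0933]
orientation: [-0.0, 0.999, -0.036, -0.001]
contact_force: [-0.0, -0.4, -1.6]
opening: 0.356
finger_force: 30.0
```

```bash
python3 - <<'E'
from h import *
from fit import W,r
r.x[1]+=.0035
p=W(r.x,(0,-80,18));print(p);to(p[0],p[1],.0125,-4.2)
E
```

```text
[np.float64(0.6080450502887386), np.float64(0.005255080742952736), np.float64(0.018)]
tcp [ 0.4214 -0.1427  0.0933] yaw -4.12 q6 1.12 t 37.6
 shift now(mm): [ 175.6 -160.9   80.8]
 turn 0.1 then shift(mm): [ 175.3 -161.3   80.8]
```

Request:
send_rows(
  increments=[
    [[0.0251,-0.023,0],0],
    [[0.0251,-0.023,0],0],
    [[0.0251,-0.023,0],0],
    [[0.0251,-0.023,0],0],
    [[0.0251,-0.023,0],0],
    [[0.0251,-0.023,0],0],
    [[0.0251,-0.023,0],0],
    [[0,0,0],0],
    [[0,0,0],0],
  ],
)

```text
clock: 38.32
eef_pos: [0.609, 0.0057, 0.0923]
orientation: [-0.0, 0.999, -0.035, -0.001]
contact_force: [-0.5, -0.2, -1.4]
opening: 0.358
finger_force: 30.0
```

Request:
send_rows(
  increments=[
    [[0,0,0.02],0],
    [[0,0,0.02],0],
    [[0,0,0.015],0],
    [[0,0,0.01],0],
    [[0,0,0.008],0],
    [[0,0,0.005],0],
    [[0,0,0.001],0],
    [[0,0,0],0],
    [[0,0,0],0],
    [[0,0,0],0],
  ],
)

```text
clock: 39.15
eef_pos: [0.61, 0.0044, 0.016]
orientation: [0.0, 0.999, -0.037, 0.001]
contact_force: [-0.1, -1.1, -1.3]
opening: 0.358
finger_force: 30.0
```

Request:
send_rows(
  increments=[
    [[0,0,0.001],0],
    [[0,0,0],0],
    [[0,0,0],0],
  ],
)

```text
clock: 39.4
eef_pos: [0.6092, 0.0046, 0.0142]
orientation: [0.0, 0.999, -0.037, 0.0]
contact_force: [-0.4, -0.2, -1.0]
opening: 0.36
finger_force: 30.0
```

Request:
send_rows(
  increments=[
    [[0,0,0],0],
    [[0,0,0],0],
    [[0,0,0],0],
    [[0,0,0],0],
    [[0,0,-0.015],0],
    [[0,0,-0.02],0],
    [[0,0,-0.03],0],
    [[0,0,-0.03],0],
    [[0,0,-0.03],0],
    [[0,0,-0.03],0],
    [[0,0,0],0],
    [[0,0,0],0],
  ],
  jaw=0.5,
)

```text
clock: 40.4
eef_pos: [0.6109, 0.0043, 0.1717]
orientation: [0.0, 0.999, -0.037, 0.003]
contact_force: [0.2, -0.5, -0.5]
opening: 0.498
finger_force: 0.0
```

```bash
python3 - <<'E'
from h import *
s,T=wshot('w15');green(s,T,zs=.042,amin=200)
to(.535,-.405,.25,-4.2)
for n,z in (('dial_grip',.066),('unit',.05)): print(n,[(np.round(b['at'],1),round(b['score'],2),watz(s,T,b['at'],z).round(3)) for b in eyes.boxes_of(n,'wrist')])
t=eyes.snapshot('scene')
for n,z in (('dial_grip',.06),('unit',.05)): print(n,[(np.round(b['at'],1),round(b['score'],2),atz(t,b['at'],z).round(3)) for b in eyes.boxes_of(n,'scene')])
t=eyes.snapshot('top')
for n,z in (('dial_grip',.06),('unit',.05)): print(n,[(np.round(b['at'],1),round(b['score'],2),atz(t,b['at'],z).round(3)) for b in eyes.boxes_of(n,'top')])
E
```

```text
green [177.3 145.2] 586 rect c [672.1 108.3] size [26.4 28.8] ang -2.1
green [281.7 198. ] 1956 rect c [608.1   5.3] size [32.4 62.7] ang -5.0
green [345.7 197.2] 2013 rect c [603.7 -60.3] size [35.7 62.5] ang -2.7
green [182.1 226.2] 1041 rect c [585.5 114.9] size [26.3 60.8] ang -4.2
tcp [0.6092 0.0045 0.1692] yaw -4.22 q6 1.51 t 40.5
 shift now(mm): [-43.8 413.8 -80.8]
 turn -0.0 then shift(mm): [-44.  413.8 -80.8]
dial_grip [(array([280.6, 197.1]), 0.65, array([0.615, 0.006, 0.066]))]
unit [(array([543.1, 213.3]), 0.88, array([ 0.567, -0.33 ,  0.05 ]))]
dial_grip [(array([175.2, 360.5]), 0.98, array([ 0.547, -0.417,  0.06 ]))]
unit [(array([173.4, 362.5]), 0.86, array([ 0.543, -0.42 ,  0.05 ]))]
dial_grip [(array([434.7, 205.8]), 0.67, array([ 0.538, -0.406,  0.06 ]))]
unit [(array([433.6, 207.9]), 0.83, array([ 0.534, -0.407,  0.05 ])), (array([138. , 164.3]), 0.37, array([0.65 , 0.424, 0.05 ]))]
```

Request:
send_rows(
  increments=[
    [[0,0,-0.04],0],
    [[0,0,-0.04],0],
    [[-0.004,0.038,0],0],
    [[-0.004,0.038,0],0],
    [[-0.004,0.038,0],0],
    [[-0.004,0.038,0],0],
    [[-0.004,0.038,0],0],
    [[-0.004,0.038,0],0],
    [[-0.004,0.038,0],0],
    [[-0.004,0.038,0],0],
    [[-0.004,0.038,0],0],
    [[-0.004,0.038,0],0],
    [[-0.004,0.034,0],0],
    [[0,0,0],0],
    [[0,0,0],0],
    [[0,0,0],0],
  ],
)

```text
clock: 42.18
eef_pos: [0.5346, -0.4045, 0.2484]
orientation: [-0.001, 0.999, -0.037, -0.0]
contact_force: [0.3, 0.3, -0.2]
opening: 0.5
finger_force: 0.0
```

```bash
python3 - <<'E'
from h import *
s,T=wshot('w16')
to(.54,-.41,.06,-4.2)
for n,z in (('dial_grip',.064),('unit',.068)): print(n,[(np.round(b['at'],1),round(b['score'],2),watz(s,T,b['at'],z).round(4)) for b in eyes.boxes_of(n,'wrist')])
b=eyes.boxes_of('dial_grip','wrist')[0]['at']
u,v=int(b[0]),int(b[1]);g=s['color'][v-60:v+60,u-60:u+60].max(2)
for r in range(0,120,4): print(v-60+r,''.join('#' if x<45 else '+' if x<90 else '-' if x<130 else '.' for x in g[r,::2]))
print('u0',u-60)
m=(s['color'].max(2)<45).astype(np.uint8);k,l,S,c=cv2.connectedComponentsWithStats(m)
for i in range(1,k):
    if 150<S[i,4]<8000 and abs(c[i]-b).max()<60:
        pts=np.argwhere(l==i)[:,::-1];w=np.array([watz(s,T,p,.066)[:2] for p in pts],np.float32);rc=cv2.minAreaRect(w*1000);print(c[i],S[i,4],rc)
E
```

```text
tcp [ 0.535  -0.4039  0.2486] yaw -4.16 q6 0.87 t 42.2
 shift now(mm): [  5.5   5.9 188.6]
 turn 0.0 then shift(mm): [  5.5   5.7 188.6]
dial_grip [(array([285.5, 179. ]), 0.67, array([ 0.5421, -0.4082,  0.064 ]))]
unit [(array([285.4, 177.8]), 0.72, array([ 0.5442, -0.4082,  0.068 ]))]
119 ............................................................
123 ............................................................
127 ............................................................
131 ............................................................
135 .........................................-..................
139 ............................................................
143 ............................................................
147 ............................................................
151 ............................................................
155 ............................................................
159 ............................................................
163 ......-++-................+####.............................
167 ........++................++
[... 444 characters left out ...]
.............++++#.........................
199 ..............-++.............++++-.............-+++-....-..
203 ...............-+-.........................-++++++++-.......
207 ................-+-...................+++++++++.............
211 .................++.............-++++++++-..................
215 ..................++.......-++++++++-.......................
219 ...................+-.++++++++-.............................
223 ...................-+++++-..................................
227 ............................................................
231 .------#-........................................++------...
235 ------+#+........................................##---------
u0 225
```

```bash
python3 - <<'E'
from h import *
st,M,w=pose();s=eyes.snapshot('wrist');T=wristT(s,st)
P=lambda u,v,z:watz(s,T,(u,v),z)[:2]
g=s['color'].max(2)[155:215,265:305]
for r in range(0,60,3): print(155+r,' '.join('%3d'%x for x in g[r,::2]))
a=lambda p,q:np.degrees(np.arctan2(*(q-p)[::-1]))
print('top centre',P(285,183,.066),'edge ang',a(P(285,199,.066),P(277.5,167,.066)))
print('recess edge',a(P(265,219,.068),P(239,163,.068)),a(P(270,221,.068),P(323,201,.068))+90)
E
```

```text
155 219 217 216 217 216 219 219 221 220 218 218 219 222 220 222 222 221 222 222 221
158 217 219 219 221 221 222 220 221 179 188 217 193 194 213 220 222 222 220 221 221
161 221 219 221 221 221 179 246 243 180  76  46 231 243 245 245 243 199 222 225 225
164 220 220 223 199 245 245 196  17  25  33  37 172 243 244 245 244 243 242 228 225
167 221 222 235 247 245 243 189  58 253 252  51  26 244 244 245 245 243 244 243 230
170 218 226 244 245 247 244 212  51 178 255 110  41 231 242 244 245 245 244 242 245
173 220 244 244 245 247 245 244 102  55 254 241  49 115 244 244 245 245 244 244 244
176 235 244 244 245 246 245 244 198  52 172  48  49  27 244 243 245 246 244 243 243
179 236 246 243 244 245 247 245 244  52  51  53  51  40 227 243 244 245 245 244 243
182 230 246 244 244 244 247 244 244 117  52  51  46  49 113 243 244 245 245 244 244
185 222 243 244 243 244 246 245 244 208  47  51  47  53  33 244 244 245 246 245 244
188 218 229 245 243 245 245 246 245 244  62  51  48  49  42 224 242 245 246 246 241
191 222 222 230 244 244 244 247 245 244 186  51  47  49  52 104 245 244 245 242 220
194 222 224 225 221 237 244 245 245 244 213  51  49  48  47  33 237 242 230 223 223
197 219 219 222 222 221 222 233 245 244 244 103  51  49  52  44 185 224 223 223 222
200 225 223 220 223 223 224 222 221 223 223 155  51  49  65  99 201 225 224 223 221
203 224 223 222 220 222 221 225 221 222 223 224 223 224 222 222 222 222 219 219 220
206 223 224 221 219 222 221 224 223 223 223 224 222 222 222 222 222 223 219 209 165
209 225 223 224 224 224 224 224 223 221 221 223 223 222 223 213 170 101  72  74  73
212 218 226 222 223 223 222 225 225 224 222 214 173 104  73  76  73  72  71  72  74
top centre [ 0.53844797 -0.40652407] edge ang 8.885410431759937
recess edge 19.591177840563958 17.243972094551154
```

Request:
send_rows(
  increments=[
    [[0,0,0],-6],
    [[0,0,0],-6],
    [[0.003,0.0036,0.03],0],
    [[0,0,0.03],0],
    [[0,0,0.03],0],
    [[0,0,0.03],0],
    [[0,0,0.025],0],
    [[0,0,0.013],0],
    [[0,0,0],0],
    [[0,0,0],0],
    [[0,0,0],0],
  ],
  jaw=0.65,
)

```text
clock: 43.35
eef_pos: [0.5396, -0.4092, 0.0934]
orientation: [0.001, 0.998, 0.068, 0.001]
contact_force: [0.4, 0.1, 0.2]
opening: 0.347
finger_force: 0.0
```

```bash
python3 - <<'E'
from h import *
st,M,w=pose();s,T=wshot('w17');print(st['eef_pos'],w,st['opening'])
for z in(.066,): print([(np.round(b['at'],1),round(b['score'],2),watz(s,T,b['at'],z).round(4)) for b in eyes.boxes_of('dial_grip','wrist')])
g=s['color'].max(2)[165:260,235:330]
for r in range(0,95,5): print(165+r,''.join('#' if x<62 else '+' if x<130 else '.' for x in g[r]))
E
```

```text
[ 0.53960636 -0.40921573  0.0933741 ] 7.808818306255271 0.346888166011019
[(array([279.6, 212.2]), 0.82, array([ 0.5487, -0.4059,  0.066 ]))]
165 ...............................................................................................
170 ...............................................................................................
175 ...............................................................................................
180 ...............................................................................................
185 ...............................................................................................
190 ......................................##############+..........................................
195 .....................................################..........................................
200 .....................................#####......#####..........................................
205 .....................................+####......+####+.........................................
210 .....................................+####+.....+####+
[... 241 characters left out ...]

225 ......................................################.........................................
230 ........+++++++++.....................+###############..........................+++++++........
235 +++++++++++++++###+...................+###############......................###+..+++++++++++++
240 ++++++++++++++#####....................###############......................#####..++++++++++++
245 ++++++.+++++#######....................###############+....................+######+.+++++++++++
250 +++++++++++########....................###############+....................+########..+++++++++
255 +++++++++##########......................+++++++...........................+#########+.++++++++
```

The bar sits centred between the fingers. I'll descend into the recess and grip.

Request:
send_rows(
  increments=[
    [[0,-0.0007,0.02],0],
    [[0,0,0.02],0],
    [[0,0,0.012],0],
    [[0,0,0.007],0],
    [[0,0,0.004],0],
    [[0,0,0],0],
    [[0,0,0],0],
  ],
)

```text
clock: 44.03
eef_pos: [0.5386, -0.4081, 0.0288]
orientation: [0.001, 0.998, 0.068, 0.0]
contact_force: [0.3, 0.4, 0.3]
opening: 0.351
finger_force: 0.0
```

Request:
send_rows(
  increments=[
    [[0,0,0],0],
    [[0,0,0],0],
    [[0,0,0],0],
    [[0,0,0],0],
    [[0,0,0],0],
    [[0,0,0],0],
    [[0,0,0],0],
  ],
  jaw=1.0,
)

```text
clock: 44.62
eef_pos: [0.5385, -0.4083, 0.0287]
orientation: [0.001, 0.998, 0.068, 0.0]
contact_force: [0.7, -0.5, 2.2]
opening: 0.127
finger_force: 29.9
```

Request:
send_rows(
  increments=[
    [[0,0,0],5],
    [[0,0,0],5],
    [[0,0,0],5],
    [[0,0,0],5],
    [[0,0,0],5],
    [[0,0,0],5],
    [[0,0,0],5],
    [[0,0,0],5],
    [[0,0,0],5],
    [[0,0,0],5],
    [[0,0,0],5],
    [[0,0,0],5],
    [[0,0,0],4],
    [[0,0,0],0],
    [[0,0,0],0],
    [[0,0,0],0],
  ],
)

```text
clock: 45.95
eef_pos: [0.5381, -0.4092, 0.0287]
orientation: [0.001, 0.882, -0.471, 0.001]
contact_force: [-1.8, -5.3, 3.2]
opening: 0.125
finger_force: 30.0
```

```bash
python3 -c "
from h import *
st,M,w=pose();print(w,st['moment'],st['contact_force'],st['opening'],st['finger_force'],st['eef_pos'])"
```

```text
-56.144488327478555 [-0.83829271  0.28213796 -0.017526  ] [-1.78421745 -5.30110284  3.17218944] 0.12468224278334485 29.95498090982437 [ 0.53806877 -0.40916664  0.02872942]
```

Request:
send_rows(
  increments=[
    [[0,0,0],2],
    [[0,0,0],2],
    [[0,0,0],0],
    [[0,0,0],0],
    [[0,0,0],0],
  ],
)

```text
clock: 46.37
eef_pos: [0.538, -0.4092, 0.0287]
orientation: [0.001, 0.865, -0.501, 0.001]
contact_force: [-1.6, -4.6, 3.1]
opening: 0.122
finger_force: 30.0
```

```bash
python3 -c "
from h import *
st,M,w=pose();print(w,st['moment'],st['contact_force'],st['opening'],st['finger_force'],st['eef_pos'])"
```

```text
-60.153390772687246 [-0.82658646  0.34403814 -0.03355536] [-1.55371721 -4.59400899  3.06667273] 0.12225949927260418 29.957530796527863 [ 0.53802693 -0.40920321  0.02873327]
```

Request:
send_rows(
  increments=[
    [[0,0,0],2],
    [[0,0,0],0],
    [[0,0,0],2],
    [[0,0,0],0],
    [[0,0,0],0],
    [[0,0,0],0],
  ],
)

```text
clock: 46.87
eef_pos: [0.5379, -0.4092, 0.0287]
orientation: [0.001, 0.848, -0.531, 0.001]
contact_force: [-1.7, -5.7, 2.9]
opening: 0.127
finger_force: 29.9
```

```bash
python3 -c "
from h import *
st,M,w=pose();print(w,st['moment'],st['contact_force'],st['opening'],st['finger_force'],st['eef_pos'],st['joint_efforts'])"
```

```text
-64.11413657450682 [-0.84031735  0.39314628  0.15429333] [-1.69835548 -5.71884019  2.94201126] 0.12714448486155328 29.919678568840027 [ 0.53794259 -0.40923879  0.02870147] [  3.4120895  -46.10577464 -22.44557619   1.58420172   0.6419252
   0.17816142]
```

Request:
send_rows(
  increments=[
    [[0,0,0],2],
    [[0,0,0],0],
    [[0,0,0],2],
    [[0,0,0],0],
    [[0,0,0],0],
    [[0,0,0],0],
  ],
)

```text
clock: 47.37
eef_pos: [0.538, -0.4092, 0.0287]
orientation: [0.001, 0.829, -0.559, 0.001]
contact_force: [-1.0, -5.4, 3.2]
opening: 0.131
finger_force: 31.4
```

```bash
python3 -c "
from h import *
st,M,w=pose();print(w,st['moment'],st['contact_force'],st['opening'],st['finger_force'],st['eef_pos'],st['joint_efforts'])"
```

```text
-68.02427299045468 [-0.7797088   0.35262924  0.63486809] [-1.01309301 -5.40444855  3.16790401] 0.13091603827118697 31.41929592238739 [ 0.53795774 -0.40924517  0.02873123] [  2.97621422 -46.0979569  -22.43628144   1.75610304   0.65489134
   0.62714132]
```

The end stop is reached: moment z rose from about 0 to 0.63 N m. I'll relax, release and rise.

Request:
send_rows(
  increments=[
    [[0,0,0],-3],
    [[0,0,0],0],
    [[0,0,0],0],
  ],
)

```text
clock: 47.62
eef_pos: [0.5379, -0.4092, 0.0287]
orientation: [0.001, 0.843, -0.538, 0.001]
contact_force: [-1.7, -5.3, 3.0]
opening: 0.127
finger_force: 30.0
```

Request:
send_rows(
  increments=[
    [[0,0,0],0],
    [[0,0,0],0],
    [[0,0,0],0],
    [[0,0,0],0],
    [[0,0,-0.015],0],
    [[0,0,-0.025],0],
    [[0,0,-0.035],0],
    [[0,0,-0.04],0],
    [[0,0,-0.04],0],
    [[0,0,-0.04],0],
    [[0,0,0],0],
    [[0,0,0],0],
    [[0,0,0],0],
  ],
  jaw=0.65,
)

```text
clock: 48.7
eef_pos: [0.5381, -0.4072, 0.2237]
orientation: [-0.0, 0.842, -0.539, 0.0]
contact_force: [-0.6, -0.4, -0.9]
opening: 0.347
finger_force: 0.0
```

```bash
python3 - <<'E'
from h import *
st,M,w=pose();s,T=wshot('w18');print(st['eef_pos'],w,st['opening'],st['clock'])
m=((s['color'].max(2)<62)).astype(np.uint8);k,l,S,c=cv2.connectedComponentsWithStats(m)
for i in range(1,k):
    if S[i,4]>100 and 150<c[i][1]<225 and 230<c[i][0]<330:
        pts=np.argwhere(l==i)[:,::-1];W=np.array([watz(s,T,p,.064)[:2] for p in pts],np.float32);ev,V=np.linalg.eigh(np.cov(W.T));print('bar',c[i].round(1),S[i,4],W.mean(0),np.degrees(np.arctan2(V[1,1],V[0,1])),np.round(cv2.minAreaRect(W*1000)[1],1))
t=eyes.snapshot('scene');print('scene');green(t,amin=25)
for n in('shutter_grip','paddle_grip','brush','clamp1'): print(n,[(np.round(b['at'],1),round(b['score'],2)) for b in eyes.boxes_of(n,'scene')[:3]])
a=cv2.imread('pics/scene0.png')[...,::-1].astype(int);d=np.abs(a-t['color']).max(2)
for n,(x0,x1,y0,y1) in dict(brush=(195,255,375,420),clamps=(355,420,140,192),knob=(345,375,165,190),tab=(305,325,176,198)).items(): print(n,'changed px',(d[y0:y1,x0:x1]>40).sum())
E
```

```text
[ 0.53805824 -0.40721871  0.22367997] -65.20050226062364 0.34700463011749544 48.7
bar [283.1 187.9] 337 [ 0.53848165 -0.40736797] 116.85309210368979 [10.2 47.3]
scene
green [320.3 220.8] 41 rect c [558.5 136.7] size [24.6 18.6] ang -12.4
green [329.5 226.4] 40 rect c [589.4 131.4] size [22.6 19.2] ang 0.3
green [351.4 239.3] 40 rect c [663.5 127. ] size [18.8 20.1] ang -0.4
green [309.5 254.1] 269 rect c [599.2  14.5] size [38.3 63.7] ang -6.6
green [293.5 270.1] 299 rect c [595.2 -54.5] size [37.7 65.2] ang -5.9
shutter_grip [(array([317.2, 186.7]), 0.59)]
paddle_grip [(array([356.7, 178.2]), 0.71)]
brush [(array([221.6, 402.9]), 0.65)]
clamp1 [(array([368.3, 166. ]), 0.81), (array([399.4, 177.5]), 0.79), (array([331.9, 234.7]), 0.31)]
brush changed px 0
clamps changed px 2
knob changed px 2
tab changed px 0
```

```bash
python3 -c "
from rig import job
print(job.hand_in())"
```

```text
the job is handed in; nothing more can be done
None
```

I handed the job in with every step done, at about 49 s of robot time: shutter opened, knob turned three clicks with three balls in the tray and two left in the drum, shutter pushed shut, dial turned clockwise to its stop, both green blocks lying flat in the large compartment, and the brush and clamps unmoved in the camera check.

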